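Stack a toroidal transformer on its mounting stud

TASK

Mount the transformer: thread onto the upright stud of the aluminium plate, one after another from the bottom up, the wide brown insulating ring, the copper-wound transformer, the narrow brown insulating ring and the steel washer, each lying flat on the one before. Then put the grey shield can over the whole stack, standing square on the plate and centred on the stud. Let go of everything, and do not knock over or push away the two loose glass valves.

Things in the scene. Friction and masses are not known exactly. Their poses are not given: they have to be found in the camera images.
- chassis: Target: flat aluminium mounting plate, 130 (x) by 120 (y) by 20 mm high, fixed to the bench, with one upright steel stud at its centre. The stud is 8 mm thick, rises 60 mm above the plate's top (to 80 mm over the bench) and tapers to 3 mm over its last 6 mm. Origin: centre of the plate's underside, so the stud's axis is the body's z axis.
- wide_ring: Loose flat ring of dark brown rigid insulating board, outside diameter 60 mm, hole 18 mm, 10 mm thick, lying flat on the bench, about 25 g. The wider of the two brown rings. Origin: centre of its underside, z up. 
- toroid: Loose ring-shaped (toroidal) transformer wound with copper wire, outside diameter 60 mm, hole 20 mm, 26 mm high, lying flat, about 350 g. Origin: centre of its underside, z up. 
- narrow_ring: Loose flat ring of dark brown rigid insulating board, outside diameter 46 mm, hole 18 mm, 10 mm thick, lying flat, about 15 g. The narrower of the two brown rings. Origin: centre of its underside, z up. 
- washer: Loose plain steel clamping washer, outside diameter 40 mm, hole 18 mm, 8 mm thick, lying flat, about 60 g. Origin: centre of its underside, z up. 
- can: Loose grey round shield can, outside diameter 90 mm, inside diameter 84 mm, 70 mm high, open at the bottom and closed on top (66 mm deep inside), standing open side down; on top at its centre a black cylindrical knob 22 mm in diameter and 22 mm high (70 to 92 mm above the can's underside) to hold it by. About 180 g. Origin: centre of its underside, z up. 
- amp: Bystander: small fixed steel chassis 90 (x) by 80 (y) by 30 mm high with two glass valves on it, 85 mm high in all. Not part of the job; it stands among the parts. Origin: centre of its underside.
- valve_a: Bystander: loose glass valve standing on its black base, 22 mm in diameter, 55 mm high, between the parts nearest the robot. Origin: centre of its underside, z up. 
- valve_b: Bystander: another loose glass valve, the same as valve_a, farther from the robot. Origin: centre of its underside, z up. 
Mind the look-alikes: they are no part of the job. Of the things that look like the toroid, take the one that is farthest to the robot's right at the start.

How it is judged:
By the outcome, as a careful person would: the job done as asked, in the order asked, and still so for the second after the job is handed in, with the robot touching nothing.
It also fails if it takes over 144 s, if anything falls off the work surface, if the arm or the gripper's body presses on something with over 40 N, if the wrist force passes 120 N, or if a joint passes its speed limit or range.

ROBOT

A 6-joint arm with a two-finger parallel gripper is mounted at the origin on the work surface. World frame = base frame: x ahead of the robot, y to its left, z up, the work surface at z = 0. Lengths are in m, angles in degrees, forces in N, time in s.
With the tool pointing down it reaches from about 0.25 to 0.725 m from the base axis. Payload 9.7 kg.
Tool frame: the origin (TCP) lies where the fingers leave the gripper's body, on its centre line; the fingertips stand 73 mm ahead of it and the grasp point (between the pads) lies 54 mm ahead of it; y points along the fingers, x is the direction in which the jaws open and shut, and the axes are right-handed (so a half turn about y gives the same grasp; the last joint's range is limited). The gripper opens to 85 mm and grips with 20 to 120 N. Pads are 22 mm wide; open, the fingers measure 114 mm over their backs; the gripper's body (76 mm by 85 mm) begins 54 mm behind the grasp point. The pads swing forward as they close: fully open they stand 13 mm farther back than shut.
Start: joints at [77.063, 4.979, 10.078, 95.1, 0, 90], TCP at [0.123, 0.536, 0.304] pointing down, gripper open.
Joint ranges: [-179.16, 179.16], [-48.56, 103.87], [-65.8, 70.77], [-126.05, 130.52], [-82.76, 87.17], [-180, 180]. Speed limits (degrees/s): [127.2, 127.2, 147.25, 180, 180, 180].

INTERFACE

Orientations are given as [roll, pitch, yaw] about the fixed x, y, z axes, in that order (R = Rz(yaw) Ry(pitch) Rx(roll)).
In Python, from workcell import sensors, imaging, bot, models gives the robot as it stands.
- The arm moves only by the tool arm_command, never from a script. Its argument "rows" is one flat list of numbers, 7 for each row, row after row: the shift along the tool's x, y, z in cm, then the turn, a rotation vector about the tool's x, y, z in degrees, then the gripper's target within -1 to 1 (fully open at 1, half-way at 0, shut at -1). A call has 1 to 12 rows; each row is the pose to reach, as a shift and turn from the pose commanded when the call began, along the tool's axes at that moment; what a row does not reach only later rows make up. A row lasts 1/12 s, in which the tool goes at most 41.7 mm and 7.16 degrees, less where a joint would pass 70% of its speed; a pose out of reach is approached as far as the arm can. A call with a gripper value outside its range is refused whole. The fingers move at their own pace and stop on an object; "force" is the grip in N (left out, the last holds). Time passes only in rows, so rows that repeat a pose let the fingers close. It gives the time, the measured TCP pose, the force and the opening at its end, in the units of the state.
- sensors.get_obs(): the state, without advancing time (a new reading comes with each control period).
- imaging.camera(name): name is "side" or "top" or "wrist"; returns a dict with "pixels" (384x512x3 uint8, blue, green, red), "z_map" (384x512 float32, m along the optical axis (not along the pixel's ray), 0 where there is no reading), "camera_matrix" (3x3 intrinsics, pixels), "world_from_camera" (4x4, takes a point from camera to world coordinates). Camera axes: x right, y up, looking along -z (the intrinsics and any distortion apply to the point x, -y, -z); pixel columns grow to the right and rows downward; lengths in m; the calibration is good to about 2 mm. The wrist camera is an equidistant fisheye: a pixel r from the principal point sees the ray r / f radians off the axis. A picture is of the moment at which its call begins.
- bot.job_done(): hands the job in, once; it reports no verdict.
Trained networks look in the newest picture that a camera, given by its name, has taken for a name from the list of things; names that differ only in an ending like _2 or _b are one class to them, and where a whole thing is asked for, a point or a joint stands for the part that bears it (a point fixed in the world has none). Each returns a list of dicts, best first, with "conf" (0 to 1); they miss things now and then, are a little off and sometimes report something else, mostly with a low value. They report only what shows in the picture. A call takes as long as a camera call. They do not tell look-alikes from the thing itself.
- models.search_frame(thing, camera): "extent" ([centre column, centre row, width, height] in pixels, round what is visible of it).
- models.spot_point(thing, camera): "location" ([column, row] in pixels: a listed point, or the origin of a listed thing).
The state is a dict: "time": time; "q": joint angles; "qd": joint speeds; "joint_efforts": joint torques, N m; "ee_pos": TCP position; "tcp_rot": TCP orientation; "wrist_force": force on the tool from outside, world axes, zero at the start; "torque": the same for the moment, N m; "opening": finger opening in m.
Only numpy, scipy, OpenCV 4.12 (cv2) and the standard library are available. Lean on these libraries where they do the work, as an engineer would, in place of code of your own. Each camera call takes 0.05 s, during which the arm holds its last target.

## Working session

There is one attempt and no reset: what is moved stays moved. The work goes in short steps, Python scripts to look and compute and a tool call to move; the robot and the scene stay as the last step left them, time stands still between calls to the robot, and variables do not carry over. Pictures are saved under pics/ and viewed, and the job is handed in when it is done.

Besides the shell and the picture viewer there is one more tool, called after "Emit:" as name(argument=value, ...), one argument or row to a line, values as JSON. arm_command: Moves the arm, as the interface text tells. Its arguments: {"type":"object","properties":{"rows":{"type":"array","items":{"type":"number"}},"force":{"type":"number"}},"required":["rows"]}

```bash
ls; mkdir -p pics; python3 - <<'E'
from workcell import sensors, imaging, bot, models
import cv2,numpy as np
o=sensors.get_obs()
for k,v in o.items(): print(k,np.round(v,3))
for c in ["top","side"]:
    im=imaging.camera(c); cv2.imwrite(f"pics/{c}0.png",im["pixels"]); print(c,im["camera_matrix"].round(1).tolist(),im["world_from_camera"].round(3).tolist())
    for t in ["chassis","wide_ring","toroid","narrow_ring","washer","can","amp","valve_a"]:
        print(t,[(np.round(d["location"]).tolist(),round(d["conf"],2)) for d in models.spot_point(t,c)][:6])
E
```

```text
pics
time 0.0
q [77.063  5.013 10.035 95.099  0.    90.001]
qd [0.075 0.061 0.053 0.115 0.023 0.059]
joint_efforts [-4.000e-03 -5.204e+01  4.648e+01  1.700e-02 -0.000e+00  0.000e+00]
ee_pos [0.123 0.536 0.303]
tcp_rot [-9.0000e+01  7.6000e-02  7.7061e+01]
wrist_force [-1.2    0.11  -0.525]
torque [-0.043 -0.021  0.031]
opening 0.086
top [[423.5, 0.0, 266.4], [0.0, 423.5, 193.1], [0.0, 0.0, 1.0]] [[-0.024, 0.983, -0.181, 0.3], [-1.0, -0.026, -0.009, -0.007], [-0.014, 0.18, 0.984, 1.176], [0.0, 0.0, 0.0, 1.0]]
chassis [([130.0, 210.0], 0.69)]
wide_ring [([403.0, 206.0], 0.68)]
toroid [([315.0, 205.0], 0.93), ([250.0, 253.0], 0.8), ([288.0, 241.0], 0.57)]
narrow_ring [([357.0, 151.0], 0.66)]
washer [([178.0, 153.0], 0.57)]
can [([226.0, 209.0], 0.98)]
amp [([270.0, 156.0], 0.97)]
valve_a [([222.0, 155.0], 0.61), ([275.0, 213.0], 0.6), ([314.0, 204.0], 0.22)]
side [[396.3, 0.0, 266.1], [0.0, 396.3, 189.5], [0.0, 0.0, 1.0]] [[0.861, 0.343, -0.376, 0.104], [-0.509, 0.598, -0.619, -0.651], [0.013, 0.725, 0.689, 0.761], [0.0, 0.0, 0.0, 1.0]]
chassis [([203.0, 130.0], 0.89)]
wide_ring [([340.0, 307.0], 0.8)]
toroid [([255.0, 204.0], 0.7), ([208.0, 206.0], 0.66), ([289.0, 234.0], 0.62), ([232.0, 230.0], 0.55)]
narrow_ring [([371.0, 247.0], 0.68)]
washer [([262.0, 135.0], 0.61), ([287.0, 158.0], 0.57)]
can [([237.0, 175.0], 0.92)]
amp [([310.0, 186.0], 0.88)]
valve_a [([255.0, 207.0], 0.64), ([287.0, 159.0], 0.62)]
```

View images.

View pics/top0.png

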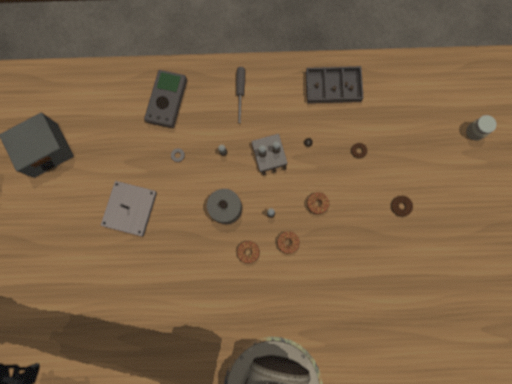

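View pics/side0.png

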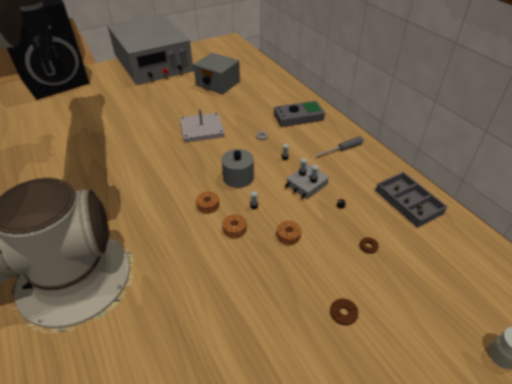

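```bash
cat > h.py <<'E'
from workcell import sensors, imaging, bot, models
import cv2,numpy as np
np.set_printoptions(suppress=True,precision=4)
def world(im,fish=False):
    K=im["camera_matrix"];T=im["world_from_camera"];Z=im["z_map"]
    h,w=Z.shape;u,v=np.meshgrid(np.arange(w),np.arange(h))
    x=(u-K[0,2])/K[0,0];y=(v-K[1,2])/K[1,1]
    if fish:
        r=np.hypot(x,y); s=np.where(r>1e-9,np.tan(np.minimum(r,1.5))/np.maximum(r,1e-9),1); x=x*s;y=y*s
    P=np.stack([x*Z,-y*Z,-Z],-1)
    W=P@T[:3,:3].T+T[:3,3]; W[Z<=0]=np.nan
    return W
def ray(im,px,z,fish=False):
    K=im["camera_matrix"];T=im["world_from_camera"]
    px=np.atleast_2d(px).astype(float)
    x=(px[:,0]-K[0,2])/K[0,0];y=(px[:,1]-K[1,2])/K[1,1]
    if fish:
        r=np.hypot(x,y)+1e-12
        d=np.stack([np.sin(r)*x/r,-np.sin(r)*y/r,-np.cos(r)],-1)
    else: d=np.stack([x,-y,-np.ones_like(x)],-1)
    d=d@T[:3,:3].T; c=T[:3,3]
    return c+d*((z-c[2])/d[:,2])[:,None]
def proj(im,P,fish=False):
    K=im["camera_matrix"];T=im["world_from_camera"]
    p=(np.atleast_2d(P)-T[:3,3])@T[:3,:3]; x,y,z=p[:,0],-p[:,1],-p[:,2]
    if fish:
        rr=np.hypot(x,y);th=np.arctan2(rr,z);a=th/np.maximum(rr,1e-12)
        return np.stack([K[0,0]*a*x+K[0,2],K[1,1]*a*y+K[1,2]],-1)
    return np.stack([K[0,0]*x/z+K[0,2],K[1,1]*y/z+K[1,2]],-1)
E
python3 - <<'E'
from h import *
im=imaging.camera("top"); W=world(im)
print("table z",np.nanmedian(W[260:330,250:480,2]))
m=((W[...,2]>0.004)&(W[...,2]<0.12)).astype(np.uint8)
n,l,s,c=cv2.connectedComponentsWithStats(m)
for i in range(1,n):
    if s[i,4]>12:
        p=W[l==i]; zt=np.nanpercentile(p[:,2],90); t=p[p[:,2]>zt-0.006]
        print(c[i].round(),s[i,4],"min",p.min(0).round(3),"max",p.max(0).round(3),"topc",((t.min(0)+t.max(0))/2).round(4))
px=im["pixels"]
cr=cv2.resize(px[130:280,160:430],None,fx=2.9,fy=2.9,interpolation=cv2.INTER_CUBIC);cv2.imwrite("pics/crop0.png",cr)
E
```

```text
table z 0.00035448009956107196
[334.  85.] 1712 min [ 0.773 -0.294  0.004] max [ 0.896 -0.117  0.036] topc [ 0.828  -0.2002  0.0297]
[240.  87.] 304 min [0.723 0.059 0.004] max [0.902 0.089 0.031] topc [0.843  0.0714 0.0258]
[166.  99.] 1732 min [0.711 0.23  0.004] max [0.888 0.358 0.048] topc [0.7964 0.2898 0.0411]
[ 36. 146.] 3043 min [0.573 0.554 0.004] max [0.765 0.774 0.096] topc [0.6572 0.6377 0.0914]
[481. 128.] 531 min [ 0.65  -0.663  0.004] max [ 0.728 -0.57   0.077] topc [ 0.6774 -0.5986  0.0715]
[269. 154.] 993 min [ 0.563 -0.06   0.004] max [0.685 0.045 0.088] topc [ 0.6262 -0.0067  0.0749]
[308. 142.] 65 min [ 0.647 -0.131  0.004] max [ 0.669 -0.107  0.022] topc [ 0.6586 -0.1193  0.0174]
[359. 150.] 182 min [ 0.607 -0.286  0.004] max [ 0.657 -0.241  0.016] topc [ 0.6304 -0.2635  0.0116]
[222. 150.] 78 min [0.626 0.115 0.005] max [0.659 0.135 0.059] topc [0.6354 0.1246 0.0528]
[177. 155.] 120 min [0.613 0.236 0.004] max [0.654 0.278 0.015] topc [0.6321 0.2568 0.0098]
[129. 209.] 2067 min [0.402 0.313 0.004] max [0.558 0.463 0.079] topc [0.4811 0.388  0.0482]
[224. 206.] 1001 min [0.429 0.073 0.004] max [0.533 0.174 0.098] topc [0.4743 0.1175 0.0827]
[318. 203.] 374 min [ 0.449 -0.178  0.004] max [ 0.511 -0.105  0.032] topc [ 0.4799 -0.1374  0.0276]
[402. 206.] 335 min [ 0.438 -0.401  0.004] max [ 0.497 -0.341  0.016] topc [ 0.4679 -0.3706  0.0117]
[271. 213.] 67 min [ 0.444 -0.016  0.004] max [0.464 0.009 0.057] topc [ 0.4547 -0.0064  0.0528]
[288. 243.] 360 min [ 0.344 -0.082  0.004] max [ 0.403 -0.022  0.033] topc [ 0.3741 -0.0529  0.0285]
[248. 252.] 367 min [0.322 0.028 0.004] max [0.385 0.088 0.032] topc [0.3513 0.0583 0.0276]
[269. 360.] 1489 min [ 0.012 -0.121  0.004] max [0.12  0.115 0.092] topc [ 0.0647 -0.0025  0.0514]
```

View pics/crop0.png

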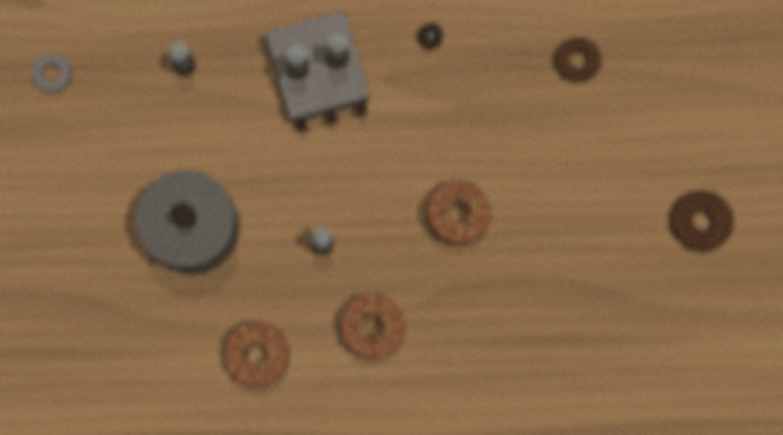

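Three toroid look-alikes show in the top view, at (317,203), (288,243) and (248,252). The columns grow toward −y, which is the robot's right, so the one at (317,203), world about (0.480, −0.137), fits the description. In the enlarged crop it is at (458,212). I'm turning the jaws onto world x and moving over the field now.

Emit:
arm_command(
  rows=[-20.6, 0, -38.3, 0, 77.06, 0, 1, -20.6, 0, -38.3, 0, 77.06, 0, 1, -20.6, 0, -38.3, 0, 77.06, 0, 1, -20.6, 0, -38.3, 0, 77.06, 0, 1, -20.6, 0, -38.3, 0, 77.06, 0, 1, -20.6, 0, -38.3, 0, 77.06, 0, 1, -20.6, 0, -38.3, 0, 77.06, 0, 1, -20.6, 0, -38.3, 0, 77.06, 0, 1, -20.6, 0, -38.3, 0, 77.06, 0, 1, -20.6, 0, -38.3, 0, 77.06, 0, 1, -20.6, 0, -38.3, 0, 77.06, 0, 1, -20.6, 0, -38.3, 0, 77.06, 0, 1],
  force=40,
)

```text
time: 1.95
ee_pos: [0.4527, 0.2469, 0.3035]
tcp_rot: [-90.0, -0.0, -0.6]
wrist_force: [-0.1, 0.7, 0.2]
opening: 0.0853
```

```bash
python3 - <<'E'
from h import *
im=imaging.camera("wrist"); cv2.imwrite("pics/w1.png",im["pixels"]); print(im["camera_matrix"].round(1).tolist(),im["world_from_camera"].round(3).tolist())
for t in ["chassis","washer","can"]:
    print(t,[(np.round(d["location"],1).tolist(),round(d["conf"],2)) for d in models.spot_point(t,"wrist")][:6])
im=imaging.camera("side"); cv2.imwrite("pics/s1.png",im["pixels"])
print(sensors.get_obs()["ee_pos"],sensors.get_obs()["tcp_rot"])
E
```

```text
[[297.3, 0.0, 257.0], [0.0, 297.3, 188.0], [0.0, 0.0, 1.0]] [[1.0, 0.01, 0.001, 0.454], [-0.01, 0.955, 0.295, 0.321], [0.002, -0.295, 0.955, 0.375], [0.0, 0.0, 0.0, 1.0]]
chassis [([278.2, 46.9], 0.61)]
washer [([391.1, 152.7], 0.91)]
can [([276.6, 245.3], 0.83)]
[0.4496 0.2502 0.304 ] [-89.9877   0.0011   0.1496]
```

View pics/w1.png

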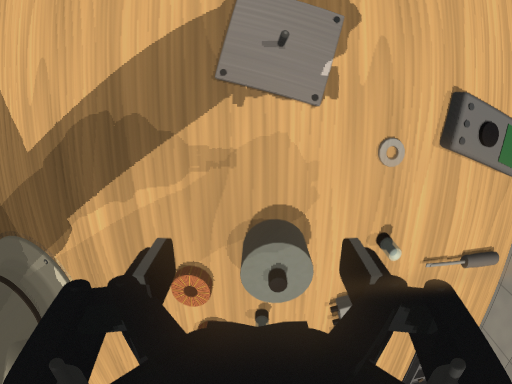

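View pics/s1.png

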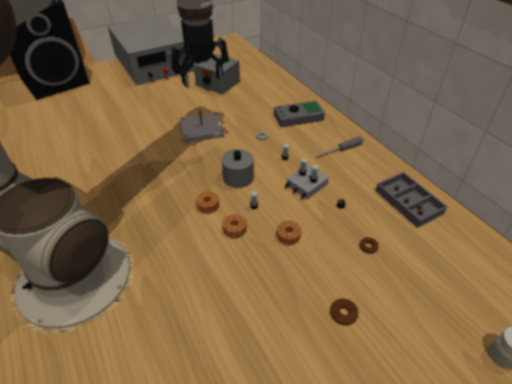

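Wrist view: the plate's stud runs from its base near (281,47) to its tip near (287,32). The washer is at (391,152), the can knob at (277,280) and a look-alike toroid at (192,289). Next I measure the stud.

```bash
cat >> h.py <<'E'
def fitc(p,r=None):
    # algebraic circle
    A=np.c_[2*p[:,0],2*p[:,1],np.ones(len(p))];b=(p[:,:2]**2).sum(1)
    s=np.linalg.lstsq(A,b,rcond=None)[0]; return s[:2],np.sqrt(s[2]+s[0]**2+s[1]**2)
def ring(W,c,R,z0,z1,zt):
    d=np.hypot(W[...,0]-c[0],W[...,1]-c[1]);m=(d<R)&(W[...,2]>z0)&(W[...,2]<z1)
    return m
E
python3 - <<'E'
from h import *
im=imaging.camera("wrist");W=world(im,True)
m=ring(W,(.48,.388),.12,0.03,.1,0)
p=W[m];print("stud n",len(p),p.min(0),p.max(0))
for a,b in((.03,.045),(.045,.06),(.06,.075)):
    q=p[(p[:,2]>a)&(p[:,2]<b)]; print(a,q.mean(0),q[:,0].min(),q[:,0].max())
m=ring(W,(.48,.388),.12,0.014,.026,0); p=W[m]
r=cv2.minAreaRect((p[:,:2]*1000).astype(np.float32));print("plate",r, p[:,2].mean())
for n,c,R,z0,z1 in(("washer",(.632,.257),.03,.004,.014),("can",(.474,.1175),.06,.05,.08),("knob",(.474,.1175),.03,.085,.1)):
    p=W[ring(W,c,R,z0,z1,0)]; 
    print(n,len(p),cv2.minEnclosingCircle((p[:,:2]*1000).astype(np.float32)),p[:,2].mean(),"med",np.median(p,0))
print("pixel ray stud base",ray(im,[[281,46]],.02,True),"tip",ray(im,[[287,33]],.08,True))
E
```

```text
stud n 115 [0.478  0.3838 0.0304] [0.4868 0.3908 0.0832]
0.03 [0.4808 0.3856 0.038 ] 0.4779921737173077 0.4861156845998503
0.045 [0.481  0.3853 0.0516] 0.4781152350401849 0.48526460694279133
0.06 [0.4816 0.3855 0.0684] 0.47835302563196713 0.4867672860633771
plate ((482.64581298828125, 388.0678405761719), (120.97994995117188, 130.64474487304688), 74.5016860961914) 0.02157148163466565
washer 511 ((628.2929077148438, 255.02537536621094), 25.715696334838867) 0.009352226854137677 med [0.6326 0.2567 0.0096]
can 3593 ((476.1730651855469, 117.71194458007812), 45.45950698852539) 0.07022857709969113 med [0.4742 0.1291 0.0716]
knob 282 ((476.07513427734375, 117.90882110595703), 11.514204025268555) 0.09254957261185444 med [0.4758 0.1205 0.0934]
pixel ray stud base [[0.4781 0.3894 0.02  ]] tip [[0.4791 0.3922 0.08  ]]
```

Emit:
arm_command(
  rows=[0.3, 1, -4, 0, 0, 0, 1, 0.3, 2, -8, 0, 0, 0, 1, 0.5, 3, -12, 0, 0, 0, 1, 1, 4, -16, 0, 0, 0, 1, 1.2, 5, -20, 0, 0, 0, 1, 1.5, 6, -24, 0, 0, 0, 1, 1.7, 7, -28, 0, 0, 0, 1, 1.8, 7, -32, 0, 0, 0, 1, 1.8, 7, -36, 0, 0, 0, 1, 1.8, 7, -40, 0, 0, 0, 1, 1.8, 7, -44, 0, 0, 0, 1, 1.8, 7, -48, 0, 0, 0, 1],
)

```text
time: 3.25
ee_pos: [0.4681, -0.2314, 0.2342]
tcp_rot: [-90.0, -0.0, 0.1]
wrist_force: [0.6, 1.3, -0.5]
opening: 0.0854
```

Emit:
arm_command(
  rows=[0, 0, -4, 0, 0, 0, 1, 0, 0, -8, 0, 0, 0, 1, 0, 0, -12, 0, 0, 0, 1, 0, 0, -13.5, 0, 0, 0, 1, 0, 0, -14.1, 0, 0, 0, 1, 0, 0, -14.1, 0, 0, 0, 1],
)

```text
time: 3.75
ee_pos: [0.4685, -0.3717, 0.2335]
tcp_rot: [-90.0, 0.0, 0.0]
wrist_force: [0.4, -0.1, 0.9]
opening: 0.0857
```

```bash
cat > loc.py <<'E'
import sys
from h import *
# loc.py name x y R z0 z1 pic
x,y,R,z0,z1=map(float,sys.argv[1:6])
im=imaging.camera("wrist");W=world(im,True); cv2.imwrite(sys.argv[6],im["pixels"])
o=sensors.get_obs();print("tcp",np.array(o["ee_pos"]).round(4),np.array(o["tcp_rot"]).round(2),"f",np.array(o["wrist_force"]).round(1),"open",round(o["opening"],4),"t",o["time"])
m=ring(W,(x,y),R,z0,z1,0);p=W[m]
for k in (0,1):
    (c,r)=cv2.minEnclosingCircle((p[:,:2]*1000).astype(np.float32)); c=np.array(c)/1000
    print(len(p),"circle",c.round(4),r,"z",np.median(p[:,2]).round(4),"box",((p.min(0)+p.max(0))/2)[:2],(p.max(0)-p.min(0))[:2])
    d=np.hypot(*(p[:,:2]-np.median(p[:,:2],0)).T); p=p[d<np.percentile(d,98)]
E
python3 loc.py .468 -.371 .05 .006 .016 pics/w2.png
```

```text
tcp [ 0.4686 -0.3707  0.2338] [-89.97   0.01   0.05] f [-0.6 -0.1 -0.6] open 0.0854 t 3.8
2290 circle [ 0.4702 -0.3717] 29.470266342163086 z 0.0115 box [ 0.4702 -0.3716] [0.0578 0.0586]
2244 circle [ 0.4701 -0.3706] 29.121498107910156 z 0.0115 box [ 0.4701 -0.3709] [0.0575 0.0572]
```

View pics/w2.png

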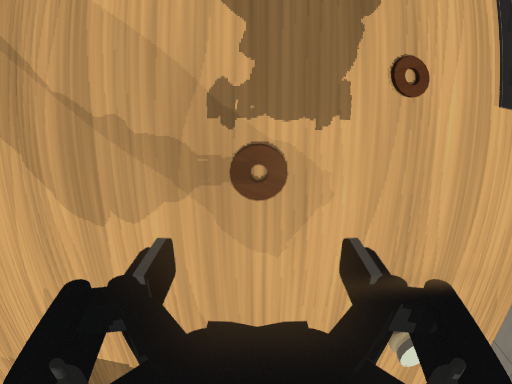

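Wide ring is at (258,171), narrow ring at (410,76), and the finger pads at (160,245) and (352,245). I'm measuring the fingertip height from depth.

```bash
python3 - <<'E'
from h import *
im=imaging.camera("wrist");W=world(im,True);o=sensors.get_obs();t=np.array(o["ee_pos"])
d=W-t
m=(abs(d[...,0])<.07)&(abs(d[...,1])<.03)&(d[...,2]<-.02)&(d[...,2]>-.1)
p=d[m];print(len(p),p.min(0),p.max(0))
for s in(-1,1):
    q=p[p[:,0]*s>0];i=np.argsort(q[:,2])[:30];print(q[i].mean(0), np.percentile(q[:,2],[0,1,5]))
W2=ring(W,(.63,-.2635),.05,.006,.016,0);p=W[W2];print("narrow",cv2.minEnclosingCircle((p[:,:2]*1000).astype(np.float32)))
E
```

```text
3869 [-0.0566 -0.0131 -0.0585] [ 0.0574  0.0108 -0.02  ]
[-0.0425 -0.0015 -0.0572] [-0.0585 -0.0568 -0.0536]
[ 0.0431  0.     -0.0572] [-0.0585 -0.0569 -0.0537]
narrow ((633.601318359375, -263.8954162597656), 23.540300369262695)
```

Emit:
arm_command(
  rows=[0.15, 4, 0, 0, 0, 0, 1, 0.15, 8, 0, 0, 0, 0, 1, 0.15, 12, 0, 0, 0, 0, 1, 0.15, 15, 0, 0, 0, 0, 1, 0.15, 16.3, 0, 0, 0, 0, 1, 0.15, 16.3, 0, 0, 0, 0, 1, 0.15, 16.3, 0, 0, 0, 0, -1, 0.15, 16.3, 0, 0, 0, 0, -1, 0.15, 16.3, 0, 0, 0, 0, -1, 0.15, 16.3, 0, 0, 0, 0, -1, 0.15, 16.3, 0, 0, 0, 0, -1, 0.15, 16.3, 0, 0, 0, 0, -1],
  force=40,
)

```text
time: 4.85
ee_pos: [0.4711, -0.3721, 0.0742]
tcp_rot: [-90.1, -0.2, 0.0]
wrist_force: [0.7, 1.8, 6.0]
opening: 0.0565
```

```bash
python3 - <<'E'
from h import *
im=imaging.camera("wrist");cv2.imwrite("pics/w3.png",im["pixels"][130:384])
o=sensors.get_obs();print(o["ee_pos"],o["wrist_force"],o["opening"],o["q"])
im=imaging.camera("side");cv2.imwrite("pics/s3.png",cv2.resize(im["pixels"][240:350,280:420],None,fx=5,fy=5))
E
```

```text
[ 0.4711 -0.3721  0.0742] [0.0812 1.6798 6.3648] 0.05672334367017248 [-38.3162  13.3874  -5.9619  70.387    0.0314  51.6679]
```

View pics/w3.png

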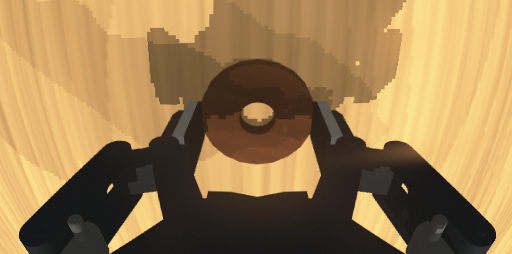

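View pics/s3.png

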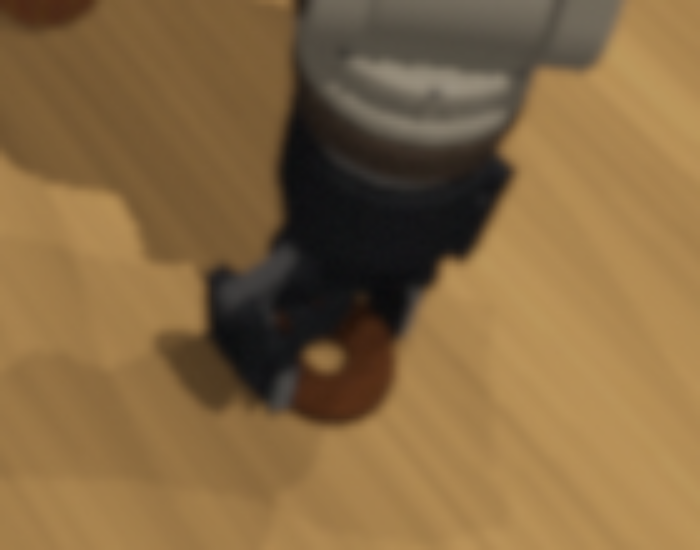

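Emit:
arm_command(
  rows=[0, -0.5, 0, 0, 0, 0, -1, 0, -2, 0, 0, 0, 0, -1, 0, -5, 0, 0, 0, 0, -1, 0, -5, 0, 0, 0, 0, -1],
)

```text
time: 5.28
ee_pos: [0.4715, -0.3729, 0.1279]
tcp_rot: [-90.3, -0.4, -0.0]
wrist_force: [2.0, 1.0, 0.8]
opening: 0.0567
```

```bash
python3 - <<'E'
from h import *
im=imaging.camera("wrist");cv2.imwrite("pics/w4.png",im["pixels"][130:384]);W=world(im,True)
o=sensors.get_obs();t=np.array(o["ee_pos"]);print(t,o["wrist_force"],o["opening"])
d=W-t
m=(abs(d[...,0])<.027)&(abs(d[...,1])<.045)&(d[...,2]<-.045)&(d[...,2]>-.09)
p=d[m];print(len(p),p.min(0),p.max(0),np.percentile(p[:,2],[1,10,30,50,70,90]))
im=imaging.camera("side");cv2.imwrite("pics/s4.png",cv2.resize(im["pixels"][220:330,280:420],None,fx=5,fy=5))
E
```

```text
[ 0.4713 -0.3727  0.1258] [ 0.306  -1.0626 -0.5273] 0.056499793614127325
8546 [-0.027  -0.0296 -0.0703] [ 0.027   0.0303 -0.0475] [-0.0677 -0.0618 -0.061  -0.0606 -0.0603 -0.0599]
```

View pics/w4.png

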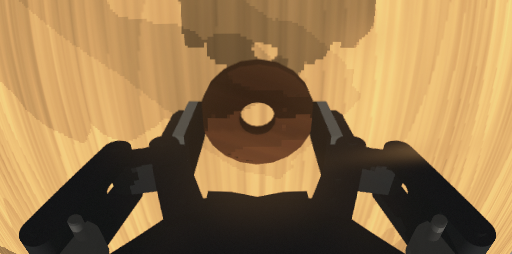

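View pics/s4.png

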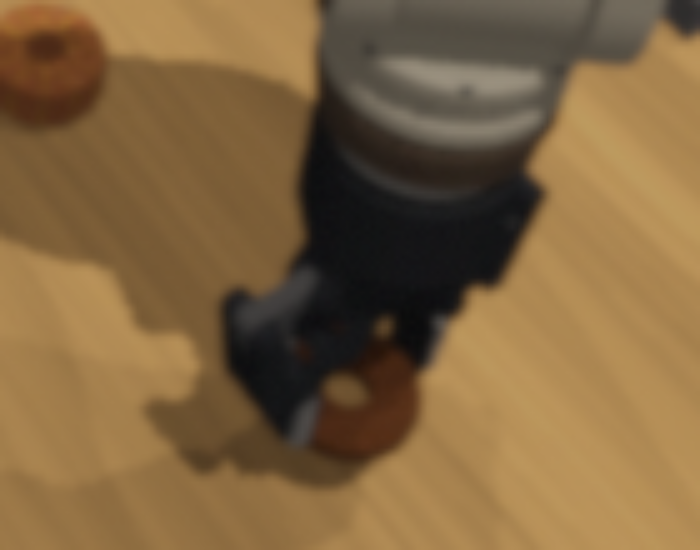

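Emit:
arm_command(
  rows=[0.1, -3, 1, 0, 0, 0, -1, 0.1, -6, 3, 0, 0, 0, -1, 0.2, -9, 6, 0, 0, 0, -1, 0.3, -10.4, 9.5, 0, 0, 0, -1, 0.4, -10.4, 13.5, 0, 0, 0, -1, 0.5, -10.4, 17.5, 0, 0, 0, -1, 0.6, -10.4, 21.5, 0, 0, 0, -1, 0.7, -10.4, 25.5, 0, 0, 0, -1, 0.8, -10.4, 29.5, 0, 0, 0, -1, 0.9, -10.4, 33.5, 0, 0, 0, -1, 1.0, -10.4, 37.5, 0, 0, 0, -1, 1.1, -10.4, 41.5, 0, 0, 0, -1],
)

```text
time: 6.38
ee_pos: [0.4803, 0.0453, 0.2249]
tcp_rot: [-90.0, -0.0, -0.0]
wrist_force: [1.3, -0.4, -0.5]
opening: 0.0572
```

Emit:
arm_command(
  rows=[0, 0, 4, 0, 0, 0, -1, 0, 0, 8, 0, 0, 0, -1, 0, 0, 12, 0, 0, 0, -1, 0, 0, 16, 0, 0, 0, -1, 0, 0, 20, 0, 0, 0, -1, 0, 0, 24, 0, 0, 0, -1, 0, 0, 28, 0, 0, 0, -1, 0, 0, 31, 0, 0, 0, -1, 0, 0, 33, 0, 0, 0, -1, 0, 0, 34.2, 0, 0, 0, -1, 0, 0, 34.6, 0, 0, 0, -1, 0, 0, 34.6, 0, 0, 0, -1],
)

```text
time: 7.38
ee_pos: [0.4807, 0.3896, 0.2245]
tcp_rot: [-90.0, 0.0, 0.0]
wrist_force: [0.3, -0.4, -0.2]
opening: 0.0565
```

```bash
cat > hov.py <<'E'
import sys
from h import *
# hover check: object's hole/outline rel TCP and stud
im=imaging.camera("wrist");cv2.imwrite(sys.argv[1],im["pixels"]);W=world(im,True)
o=sensors.get_obs();t=np.array(o["ee_pos"]);print("tcp",t,np.array(o["tcp_rot"]).round(2),"f",np.array(o["wrist_force"]).round(1),"open",round(o["opening"],4),"t",o["time"])
z0,z1=float(sys.argv[2]),float(sys.argv[3]);R=float(sys.argv[4])
d=W-t
m=(np.hypot(d[...,0],d[...,1])<R)&(d[...,2]<z1)&(d[...,2]>z0)
p=d[m];print("held n",len(p),"min",p.min(0),"max",p.max(0),"zmed",np.median(p[:,2]),"circ",cv2.minEnclosingCircle((p[:,:2]*1000).astype(np.float32)))
E
python3 hov.py pics/w5.png -.065 -.055 .035
python3 - <<'E'
from h import *
im=imaging.camera("wrist");W=world(im,True)
o=sensors.get_obs();t=np.array(o["ee_pos"]);d=W-t
for s in(-1,1):
    m=(d[...,0]*s>.028)&(d[...,0]*s<.06)&(abs(d[...,1])<.03)&(d[...,2]>-.09);q=d[m];print("tip",np.percentile(q[:,2],[0,1,5]))
p=W[ring(W,(.482,.388),.1,.014,.026,0)]
print("plate",cv2.minAreaRect((p[:,:2]*1000).astype(np.float32)))
im=imaging.camera("top");cv2.imwrite("pics/t5.png",cv2.resize(im["pixels"][150:270,60:200],None,fx=5,fy=5))
E
```

```text
tcp [0.4809 0.3889 0.2247] [-90.03   0.02  -0.01] f [ 0.8 -0.1 -1. ] open 0.0562 t 7.4333
held n 8546 min [-0.0332 -0.0291 -0.065 ] max [ 0.0332  0.0315 -0.055 ] zmed -0.06292883663997602 circ ((-0.0065628234297037125, 4.66115140914917), 33.7642822265625)
tip [-0.0714 -0.0585 -0.0461]
tip [-0.0678 -0.06   -0.0487]
plate ((482.63916015625, 388.4708557128906), (120.52713775634766, 130.42782592773438), 74.29521179199219)
```

View pics/w5.png

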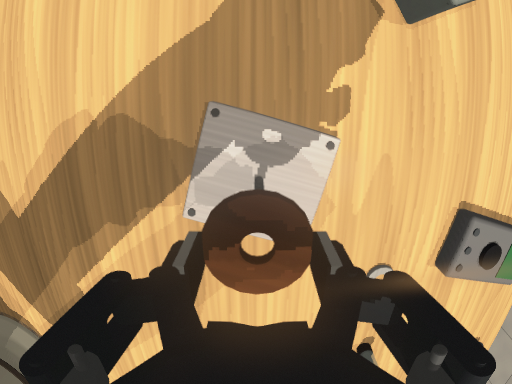

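```bash
python3 - <<'E'
from h import *
im=imaging.camera("wrist")
px=im["pixels"].copy();W=world(im,True)
for c in [(.4822,.388)]:
  for z in(.02,.05,.08): q=proj(im,[[*c,z]],True)[0];print(z,q);cv2.circle(px,tuple(int(round(v*1)) for v in q),1,(0,0,255),-1)
for r in range(170,190,4): print(r,[(round(float(a),4)) for a in W[r,259]], px[r,250:270].mean(1).astype(int))
cv2.imwrite("pics/w6.png",cv2.resize(px[140:270,180:340],None,fx=4.5,fy=4.5,interpolation=cv2.INTER_NEAREST))
E
```

```text
0.02 [257.5503 177.5048]
0.05 [257.6657 186.5291]
0.08 [257.8094 197.8139]
170 [0.4836, 0.3957, 0.0212] [180 179 192 204 205 205 173 130 129 129 129 129 129 128 151 169 185 199
 199 200]
174 [0.4836, 0.392, 0.022] [175 176 182 188 158 114 109 103  98 104 111 122 128 128 171 203 202 203
 203 204]
178 [0.4834, 0.3925, 0.0384] [178 178 176 156 106  76  76  85  85  85  76  74 117 176 198 199 198 199
 198 198]
182 [0.4833, 0.3928, 0.0524] [177 175 182 154  90  67  71  72  73  76  73  68  83 160 202 202 201 200
 201 200]
186 [0.4832, 0.3929, 0.0648] [175 176 188 155  74  68  70  71  85  73  70  66  65 153 200 200 200 199
 198 198]
```

View pics/w6.png

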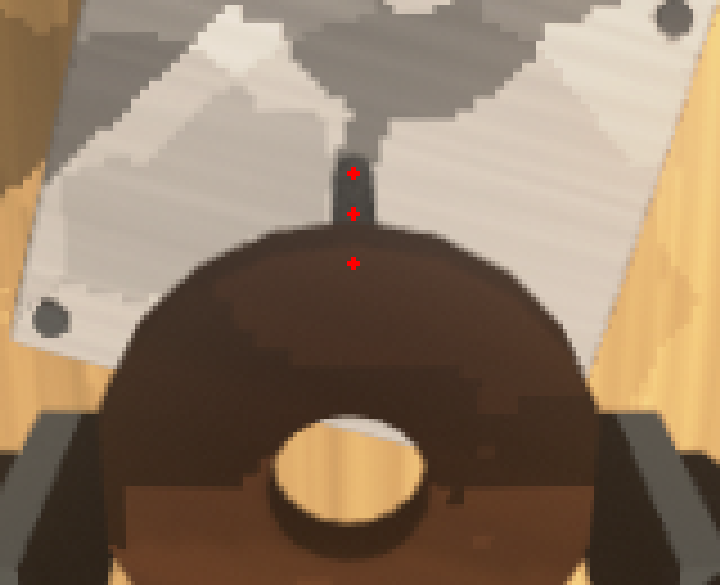

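Emit:
arm_command(
  rows=[0.15, 2, 0, 0, 0, 0, -1, 0.15, 4, 0, 0, 0, 0, -1, 0.15, 6, 0, 0, 0, 0, -1, 0.15, 8, 0, 0, 0, 0, -1, 0.15, 10, 0, 0, 0, 0, -1, 0.15, 11.5, 0, 0, 0, 0, -1, 0.15, 12.5, 0, 0, 0, 0, -1, 0.15, 13, 0, 0, 0, 0, -1, 0.15, 13, 0, 0, 0, 0, -1, 0.15, 13, 0, 0, 0, 0, -1],
)

```text
time: 8.42
ee_pos: [0.4827, 0.3893, 0.0958]
tcp_rot: [-90.0, -0.1, -0.0]
wrist_force: [0.5, -0.2, -0.3]
opening: 0.0565
```

```bash
python3 hov.py pics/w7.png -.065 -.055 .026
```

```text
tcp [0.4827 0.3895 0.0958] [-89.95  -0.06  -0.02] f [-0.3 -0.7 -0.3] open 0.057 t 8.4667
held n 5763 min [-0.0259 -0.0251 -0.065 ] max [ 0.0259  0.026  -0.0555] zmed -0.062689765997854 circ ((0.0027430157642811537, 0.020497256889939308), 25.990066528320312)
```

View pics/w7.png

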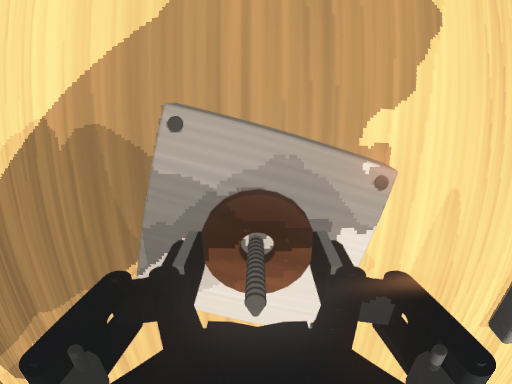

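The stud is through the ring's hole at (257,245) and well centred. I'm lowering the last bit and releasing.

Emit:
arm_command(
  rows=[0, 0.1, 0, 0, 0, 0, -1, 0, 0.2, 0, 0, 0, 0, -1, 0, 0.2, 0, 0, 0, 0, 1, 0, 0.2, 0, 0, 0, 0, 1, 0, 0.2, 0, 0, 0, 0, 1, 0, 0.2, 0, 0, 0, 0, 1, 0, -3, 0, 0, 0, 0, 1, 0, -7, 0, 0, 0, 0, 1, 0, -11, 0, 0, 0, 0, 1, 0, -14, 0, 0, 0, 0, 1, 0, -14, 0, 0, 0, 0, 1],
)

```text
time: 9.38
ee_pos: [0.4835, 0.3905, 0.2425]
tcp_rot: [-89.6, -0.4, 0.0]
wrist_force: [0.8, -0.0, 0.4]
opening: 0.085
```

```bash
python3 loc.py .482 .388 .045 .026 .036 pics/w8.png; python3 -c "
import cv2;a=cv2.imread('pics/w8.png');cv2.imwrite('pics/w8c.png',cv2.resize(a[100:270,170:370],None,fx=3,fy=3))"
```

```text
tcp [0.4832 0.3903 0.2391] [-89.76  -0.29   0.  ] f [-0.1  0.  -0.8] open 0.0854 t 9.4333
2341 circle [0.4832 0.3905] 29.36716651916504 z 0.0315 box [0.4832 0.3908] [0.0584 0.0581]
2294 circle [0.4832 0.3906] 29.299589157104492 z 0.0315 box [0.4832 0.3915] [0.0584 0.0568]
```

View pics/w8c.png

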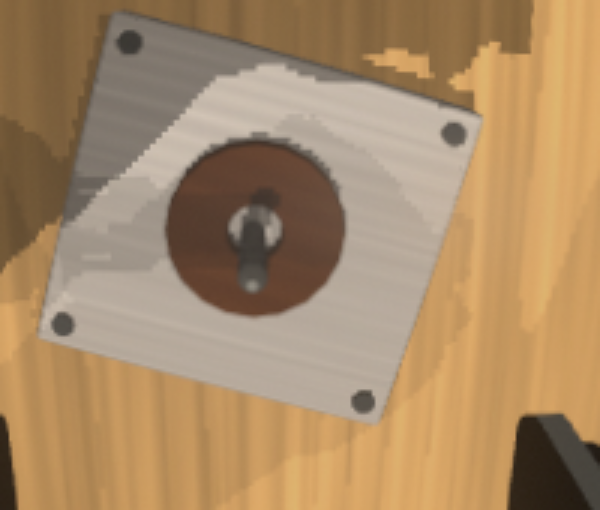

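The wide ring lies flat and centred on the stud (crop (255,228)). Next I go to the toroid.

Emit:
arm_command(
  rows=[0, 0, -4, 0, 0, 0, 1, 0, 0, -8, 0, 0, 0, 1, 0, 0, -12, 0, 0, 0, 1, 0, 0, -16, 0, 0, 0, 1, 0, 0, -20, 0, 0, 0, 1, 0, 0, -24, 0, 0, 0, 1, 0, 0, -28, 0, 0, 0, 1, 0, 0, -32, 0, 0, 0, 1, 0, 0, -36, 0, 0, 0, 1, 0, 0, -40, 0, 0, 0, 1, 0, 0, -44, 0, 0, 0, 1, 0, 0, -48, 0, 0, 0, 1],
)

```text
time: 10.43
ee_pos: [0.4815, -0.0923, 0.2338]
tcp_rot: [-90.0, 0.1, 0.0]
wrist_force: [0.8, 0.1, 0.4]
opening: 0.0855
```

Emit:
arm_command(
  rows=[0, 0, -3, 0, 0, 0, 1, 0, 0, -4.3, 0, 0, 0, 1, 0, 0, -4.7, 0, 0, 0, 1, 0, 0, -4.7, 0, 0, 0, 1, 0, 0, -4.7, 0, 0, 0, 1],
)

```text
time: 10.85
ee_pos: [0.4821, -0.1369, 0.2342]
tcp_rot: [-90.0, 0.1, -0.0]
wrist_force: [-0.4, 0.1, -0.5]
opening: 0.085
```

```bash
python3 loc.py .48 -.137 .05 .016 .036 pics/w9.png
```

```text
tcp [ 0.4823 -0.1366  0.2344] [-89.97   0.04   0.05] f [ 0.1 -0.5  0.4] open 0.0855 t 10.9
2574 circle [ 0.4824 -0.1377] 30.119874954223633 z 0.0277 box [ 0.4826 -0.1374] [0.0597 0.0593]
2522 circle [ 0.4825 -0.1361] 29.504648208618164 z 0.0277 box [ 0.4824 -0.1365] [0.0589 0.0576]
```

View pics/w9.png

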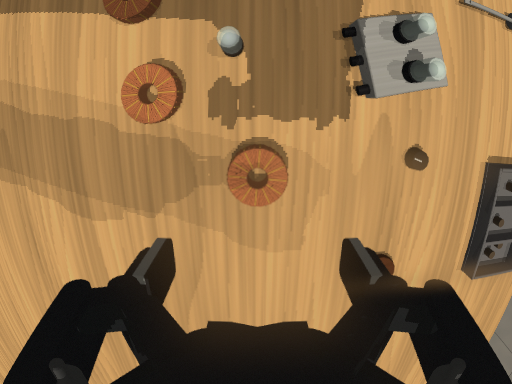

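The target toroid is at (257,177), right under the tool. The look-alike at (149,93) and valve_a at (229,40) are clear of it.

Emit:
arm_command(
  rows=[0, 4, 0, 0, 0, 0, 1, 0, 8, 0, 0, 0, 0, 1, 0, 12, 0, 0, 0, 0, 1, 0, 14.5, 0, 0, 0, 0, 1, 0, 15.4, 0, 0, 0, 0, 1, 0, 15.4, 0, 0, 0, 0, 1, 0, 15.4, 0, 0, 0, 0, -1, 0, 15.4, 0, 0, 0, 0, -1, 0, 15.4, 0, 0, 0, 0, -1, 0, 15.4, 0, 0, 0, 0, -1, 0, 15.4, 0, 0, 0, 0, -1, 0, 15.4, 0, 0, 0, 0, -1],
  force=70,
)

```text
time: 11.9
ee_pos: [0.4837, -0.1376, 0.0841]
tcp_rot: [-90.0, -0.3, 0.0]
wrist_force: [-2.0, 1.4, 9.7]
opening: 0.0565
```

Emit:
arm_command(
  rows=[0, 0, 0, 0, 0, 0, -1, 0, -0.5, 0, 0, 0, 0, -1, 0, -2, 0, 0, 0, 0, -1, 0, -4, 0, 0, 0, 0, -1, 0, -4, 0, 0, 0, 0, -1, 0, -4, 0, 0, 0, 0, -1],
)

```text
time: 12.4
ee_pos: [0.4831, -0.1377, 0.1221]
tcp_rot: [-90.0, -0.2, 0.0]
wrist_force: [-0.3, 1.0, -4.6]
opening: 0.0566
```

```bash
python3 hov.py pics/w10.png -.08 -.035 .026
```

```text
tcp [ 0.4825 -0.1375  0.1209] [-90.01  -0.05   0.  ] f [-0.3  0.3 -4.8] open 0.0565 t 12.45
held n 7137 min [-0.0259 -0.0257 -0.0799] max [ 0.0259  0.0259 -0.0532] zmed -0.05534097020285425 circ ((-0.008075419813394547, 0.013569986447691917), 25.986774444580078)
```

View pics/w10.png

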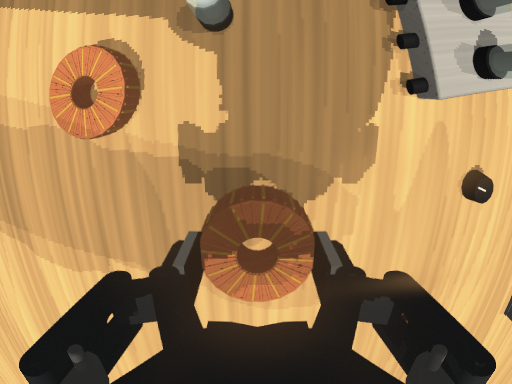

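Emit:
arm_command(
  rows=[0, -3, 1, 0, 0, 0, -1, 0, -6, 3, 0, 0, 0, -1, 0, -9, 6, 0, 0, 0, -1, 0, -11, 9.5, 0, 0, 0, -1, 0, -11, 13.5, 0, 0, 0, -1, 0, -11, 17.5, 0, 0, 0, -1, 0, -11, 21.5, 0, 0, 0, -1, 0, -11, 25.5, 0, 0, 0, -1, 0, -11, 29.5, 0, 0, 0, -1, 0, -11, 33.5, 0, 0, 0, -1, 0, -11, 37.5, 0, 0, 0, -1, 0, -11, 41.5, 0, 0, 0, -1],
)

```text
time: 13.45
ee_pos: [0.4816, 0.2795, 0.2294]
tcp_rot: [-90.1, 0.1, 0.0]
wrist_force: [0.7, 0.3, -4.0]
opening: 0.0562
```

Emit:
arm_command(
  rows=[0, 0, 3.5, 0, 0, 0, -1, 0, 0, 6.5, 0, 0, 0, -1, 0, 0, 9, 0, 0, 0, -1, 0, 0, 10.5, 0, 0, 0, -1, 0, 0, 11.1, 0, 0, 0, -1, 0, 0, 11.1, 0, 0, 0, -1, 0, 0, 11.1, 0, 0, 0, -1],
)

```text
time: 14.03
ee_pos: [0.4822, 0.388, 0.2299]
tcp_rot: [-90.1, 0.1, 0.0]
wrist_force: [0.3, 0.6, -4.8]
opening: 0.0568
```

```bash
python3 hov.py pics/w11.png -.08 -.035 .026
```

```text
tcp [0.4823 0.3876 0.2303] [-90.06   0.04  -0.03] f [ 0.   0.8 -3.7] open 0.0568 t 14.0833
held n 7067 min [-0.0259 -0.0259 -0.08  ] max [ 0.0259  0.026  -0.0547] zmed -0.057070113904294895 circ ((0.007672883570194244, -0.0057256389409303665), 25.996618270874023)
```

Emit:
arm_command(
  rows=[0, 2, 0.1, 0, 0, 0, -1, 0, 4, 0.1, 0, 0, 0, -1, 0, 6, 0.1, 0, 0, 0, -1, 0, 8, 0.1, 0, 0, 0, -1, 0, 10, 0.1, 0, 0, 0, -1, 0, 11, 0.1, 0, 0, 0, -1, 0, 11.4, 0.1, 0, 0, 0, -1, 0, 11.4, 0.1, 0, 0, 0, -1, 0, 11.4, 0.1, 0, 0, 0, -1],
)

```text
time: 14.83
ee_pos: [0.4827, 0.3894, 0.1181]
tcp_rot: [-90.0, -0.1, -0.0]
wrist_force: [-0.6, 0.0, -2.8]
opening: 0.0566
```

```bash
python3 hov.py pics/w12.png -.08 -.035 .026
```

```text
tcp [0.4828 0.3897 0.1185] [-89.93  -0.09  -0.01] f [ 0.6  0.2 -4.4] open 0.0566 t 14.8833
held n 7302 min [-0.0259 -0.0258 -0.08  ] max [ 0.0259  0.0259 -0.0354] zmed -0.056939835650248696 circ ((0.012023777700960636, -0.0010429302928969264), 25.993785858154297)
```

View pics/w12.png

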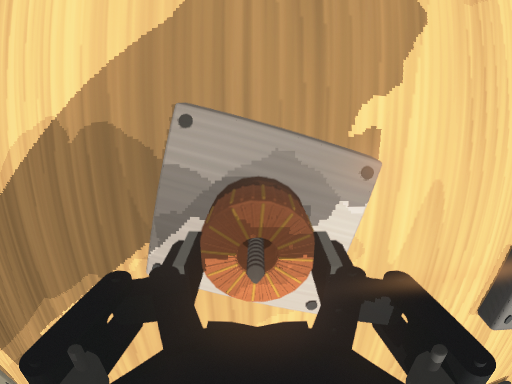

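The stud comes up through the toroid's hole at (256,260). I'm lowering it onto the ring and releasing.

Emit:
arm_command(
  rows=[0, 0.2, 0, 0, 0, 0, -1, 0, 0.4, 0, 0, 0, 0, -1, 0, 0.5, 0, 0, 0, 0, -1, 0, 0.5, 0, 0, 0, 0, -1],
)

```text
time: 15.22
ee_pos: [0.4827, 0.3899, 0.1142]
tcp_rot: [-89.9, -0.1, 0.0]
wrist_force: [-2.8, -2.6, 8.4]
opening: 0.0564
```

Emit:
arm_command(
  rows=[0, 0, 0, 0, 0, 0, 1, 0, 0, 0, 0, 0, 0, 1, 0, 0, 0, 0, 0, 0, 1, 0, 0, 0, 0, 0, 0, 1, 0, -3, 0, 0, 0, 0, 1, 0, -7, 0, 0, 0, 0, 1, 0, -11, 0, 0, 0, 0, 1, 0, -12, 0, 0, 0, 0, 1, 0, -12, 0, 0, 0, 0, 1, 0, -12, 0, 0, 0, 0, 1],
)

```text
time: 16.05
ee_pos: [0.4825, 0.3898, 0.2324]
tcp_rot: [-89.9, -0.1, 0.0]
wrist_force: [0.4, 0.1, -0.4]
opening: 0.0854
```

```bash
python3 loc.py .482 .388 .045 .05 .064 pics/w13.png; python3 -c "
import cv2;a=cv2.imread('pics/w13.png');cv2.imwrite('pics/w13c.png',cv2.resize(a[100:290,170:370],None,fx=3,fy=3))"
```

```text
tcp [0.4822 0.3895 0.231 ] [-90.03   0.03   0.  ] f [0.  0.1 0. ] open 0.0851 t 16.1
3138 circle [0.4833 0.39  ] 30.099353790283203 z 0.0576 box [0.4833 0.3903] [0.06   0.0593]
3075 circle [0.4834 0.3912] 29.863237380981445 z 0.0576 box [0.4834 0.3911] [0.0596 0.0577]
```

View pics/w13c.png

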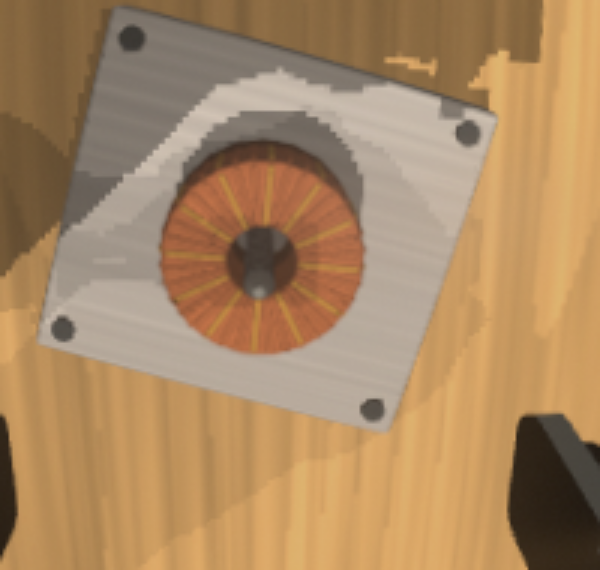

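The toroid lies flat and centred on the stud. Next is the narrow ring.

Emit:
arm_command(
  rows=[0, 0, -4, 0, 0, 0, 1, 0, 0, -8, 0, 0, 0, 1, 0, 0, -12, 0, 0, 0, 1, 0, 0, -16, 0, 0, 0, 1, 0, 0, -20, 0, 0, 0, 1, 1, 0, -24, 0, 0, 0, 1, 2, 0, -28, 0, 0, 0, 1, 3, 0, -31.5, 0, 0, 0, 1, 4.5, 0, -35, 0, 0, 0, 1, 6, 0, -38.5, 0, 0, 0, 1, 7.5, 0, -42, 0, 0, 0, 1, 9, 0, -45.5, 0, 0, 0, 1],
)

```text
time: 17.1
ee_pos: [0.5721, -0.0674, 0.23]
tcp_rot: [-90.0, 0.1, -0.0]
wrist_force: [0.3, 0.4, 0.3]
opening: 0.0853
```

Emit:
arm_command(
  rows=[1.5, 0, -3.5, 0, 0, 0, 1, 3, 0, -7, 0, 0, 0, 1, 4, 0, -10.5, 0, 0, 0, 1, 5, 0, -14, 0, 0, 0, 1, 5.5, 0, -17, 0, 0, 0, 1, 5.8, 0, -19, 0, 0, 0, 1, 5.8, 0, -19.8, 0, 0, 0, 1, 5.8, 0, -19.8, 0, 0, 0, 1, 5.8, 0, -19.8, 0, 0, 0, 1],
)

```text
time: 17.85
ee_pos: [0.6299, -0.263, 0.2305]
tcp_rot: [-89.9, 0.1, -0.0]
wrist_force: [-0.1, 0.1, 0.0]
opening: 0.0857
```

```bash
python3 loc.py .631 -.264 .04 .006 .016 pics/w14.png
```

```text
tcp [ 0.6301 -0.2624  0.2311] [-89.95   0.07   0.03] f [-0.1 -0.4 -1.3] open 0.0853 t 17.9
1275 circle [ 0.6335 -0.2629] 22.375301361083984 z 0.0115 box [ 0.6337 -0.263 ] [0.0437 0.0441]
1249 circle [ 0.6338 -0.2627] 22.143007278442383 z 0.0115 box [ 0.6337 -0.2625] [0.0437 0.0431]
```

View pics/w14.png

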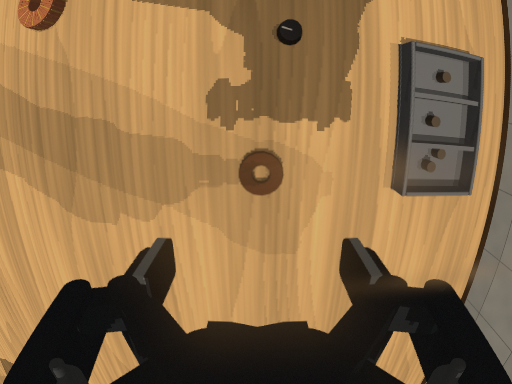

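Emit:
arm_command(
  rows=[0.35, 4, 0, 0, 0, 0, 1, 0.35, 8, 0, 0, 0, 0, 1, 0.35, 12, 0, 0, 0, 0, 1, 0.35, 14.5, 0, 0, 0, 0, 1, 0.35, 15.7, 0, 0, 0, 0, 1, 0.35, 15.7, 0, 0, 0, 0, 1, 0.35, 15.7, 0, 0, 0, 0, -1, 0.35, 15.7, 0, 0, 0, 0, -1, 0.35, 15.7, 0, 0, 0, 0, -1, 0.35, 15.7, 0, 0, 0, 0, -1, 0.35, 15.7, 0, 0, 0, 0, -1, 0.35, 15.7, 0, 0, 0, 0, -1],
  force=40,
)

```text
time: 18.9
ee_pos: [0.6348, -0.2638, 0.0777]
tcp_rot: [-90.1, -0.2, -0.0]
wrist_force: [0.1, 1.0, 6.6]
opening: 0.0427
```

Emit:
arm_command(
  rows=[0, 0, 0, 0, 0, 0, -1, 0, -0.5, 0, 0, 0, 0, -1, 0, -2, 0, 0, 0, 0, -1, 0, -4, 0, 0, 0, 0, -1, 0, -4, 0, 0, 0, 0, -1, 0, -4, 0, 0, 0, 0, -1],
)

```text
time: 19.4
ee_pos: [0.6346, -0.2639, 0.1171]
tcp_rot: [-90.1, -0.2, -0.0]
wrist_force: [-1.1, 1.0, -0.5]
opening: 0.043
```

```bash
python3 hov.py pics/w15.png -.075 -.05 .018
```

```text
tcp [ 0.6341 -0.2636  0.1156] [-90.03  -0.08   0.  ] f [ 0.7  0.1 -0.2] open 0.0424 t 19.45
held n 2662 min [-0.0178 -0.018  -0.0742] max [ 0.018   0.0179 -0.0627] zmed -0.06483750912682866 circ ((-0.009523090906441212, -0.002973774215206504), 17.995088577270508)
```

View pics/w15.png

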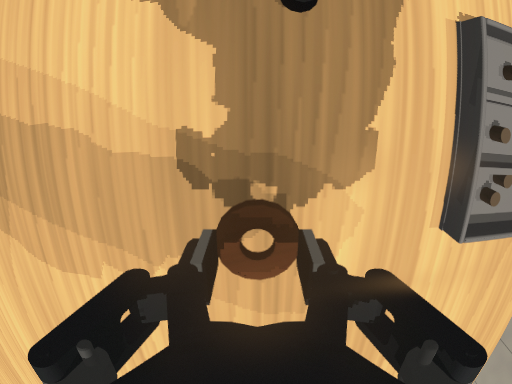

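The narrow ring is held, at (257,240). I'm carrying it to the stud.

Emit:
arm_command(
  rows=[0, -3, 1, 0, 0, 0, -1, -0.5, -6, 3, 0, 0, 0, -1, -1.5, -9, 6, 0, 0, 0, -1, -3, -11, 9, 0, 0, 0, -1, -4.5, -11.8, 12.5, 0, 0, 0, -1, -6, -11.8, 16, 0, 0, 0, -1, -7.5, -11.8, 19.5, 0, 0, 0, -1, -9, -11.8, 23, 0, 0, 0, -1, -10.5, -11.8, 26.5, 0, 0, 0, -1, -12, -11.8, 30, 0, 0, 0, -1, -13.5, -11.8, 33.5, 0, 0, 0, -1, -15, -11.8, 37, 0, 0, 0, -1],
)

```text
time: 20.45
ee_pos: [0.4825, 0.1078, 0.2321]
tcp_rot: [-90.0, 0.1, -0.0]
wrist_force: [1.1, 0.0, -0.3]
opening: 0.0428
```

Emit:
arm_command(
  rows=[0, 0, 4, 0, 0, 0, -1, 0, 0, 8, 0, 0, 0, -1, 0, 0, 12, 0, 0, 0, -1, 0, 0, 16, 0, 0, 0, -1, 0, 0, 20, 0, 0, 0, -1, 0, 0, 23.5, 0, 0, 0, -1, 0, 0, 26, 0, 0, 0, -1, 0, 0, 27.6, 0, 0, 0, -1, 0, 0, 28.2, 0, 0, 0, -1, 0, 0, 28.2, 0, 0, 0, -1, 0, 0, 28.2, 0, 0, 0, -1],
)

```text
time: 21.37
ee_pos: [0.4837, 0.3879, 0.2323]
tcp_rot: [-90.1, 0.0, 0.0]
wrist_force: [-0.2, -1.0, -0.3]
opening: 0.0425
```

```bash
python3 hov.py pics/w16.png -.075 -.05 .018
```

```text
tcp [0.4839 0.3875 0.2327] [-90.03   0.02  -0.04] f [ 0.  -0.1  0.7] open 0.0428 t 21.4167
held n 2645 min [-0.0178 -0.0179 -0.0749] max [ 0.018   0.0178 -0.0646] zmed -0.06662121969583454 circ ((-0.001308842794969678, 0.011698485352098942), 17.994342803955078)
```

Emit:
arm_command(
  rows=[-0.1, 1.5, 0.13, 0, 0, 0, -1, -0.1, 3, 0.13, 0, 0, 0, -1, -0.1, 4.5, 0.13, 0, 0, 0, -1, -0.1, 6, 0.13, 0, 0, 0, -1, -0.1, 7.5, 0.13, 0, 0, 0, -1, -0.1, 9, 0.13, 0, 0, 0, -1, -0.1, 9.6, 0.13, 0, 0, 0, -1, -0.1, 9.6, 0.13, 0, 0, 0, -1, -0.1, 9.6, 0.13, 0, 0, 0, -1],
)

```text
time: 22.17
ee_pos: [0.483, 0.3891, 0.1375]
tcp_rot: [-90.0, -0.0, -0.0]
wrist_force: [-0.0, 0.3, 0.5]
opening: 0.0426
```

```bash
python3 hov.py pics/w17.png -.075 -.05 .018
```

```text
tcp [0.4832 0.3895 0.138 ] [-89.96  -0.06  -0.04] f [-0.4  0.3 -0.8] open 0.0423 t 22.2167
held n 2895 min [-0.0178 -0.0177 -0.075 ] max [ 0.0177  0.018  -0.0555] zmed -0.06674963639710813 circ ((-0.0008182167657651007, -0.0001876618916867301), 17.996129989624023)
```

View pics/w17.png

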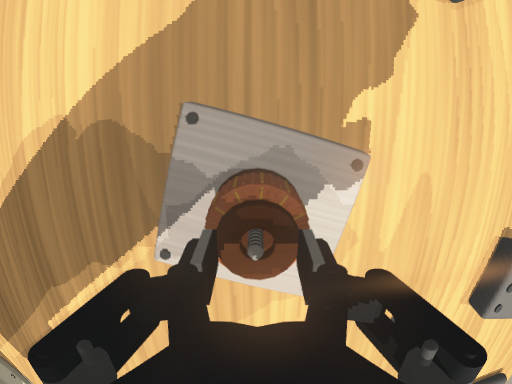

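Emit:
arm_command(
  rows=[0, 0.2, 0, 0, 0, 0, -1, 0, 0.4, 0, 0, 0, 0, -1, 0, 0.5, 0, 0, 0, 0, -1, 0, 0.5, 0, 0, 0, 0, -1],
)

```text
time: 22.55
ee_pos: [0.4832, 0.3901, 0.1336]
tcp_rot: [-89.9, -0.1, 0.0]
wrist_force: [-1.3, -1.4, 9.0]
opening: 0.0426
```

Emit:
arm_command(
  rows=[0, -0.05, 0, 0, 0, 0, 1, 0, -0.05, 0, 0, 0, 0, 1, 0, -0.05, 0, 0, 0, 0, 1, 0, -0.1, 0, 0, 0, 0, 1, 0, -3, 0, 0, 0, 0, 1, 0, -7, 0, 0, 0, 0, 1, 0, -10, 0, 0, 0, 0, 1, 0, -10, 0, 0, 0, 0, 1, 0, -10, 0, 0, 0, 0, 1, 0, -10, 0, 0, 0, 0, 1],
)

```text
time: 23.38
ee_pos: [0.4827, 0.3898, 0.2312]
tcp_rot: [-90.0, 0.0, 0.0]
wrist_force: [-0.2, -0.2, -0.6]
opening: 0.0856
```

```bash
python3 loc.py .482 .388 .045 .062 .073 pics/w18.png; python3 -c "
import cv2;a=cv2.imread('pics/w18.png');cv2.imwrite('pics/w18c.png',cv2.resize(a[100:290,170:370],None,fx=3,fy=3))"
```

```text
tcp [0.4825 0.3896 0.2305] [-90.07   0.09   0.  ] f [-0.1 -1.2 -1. ] open 0.0856 t 23.4333
1866 circle [0.4837 0.3914] 22.402122497558594 z 0.0674 box [0.484  0.3913] [0.0435 0.0445]
1828 circle [0.4838 0.3916] 22.321319580078125 z 0.0674 box [0.484  0.3918] [0.0435 0.0434]
```

View pics/w18c.png

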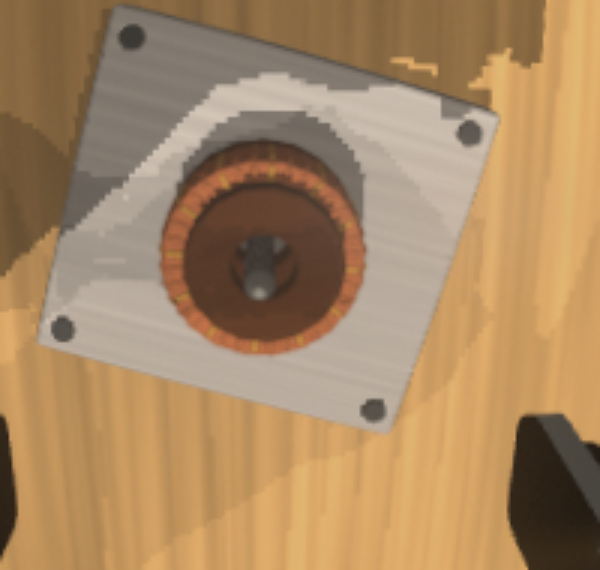

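The narrow ring is on, flat (top at 67 mm with about 1.5 mm depth bias). Next is the washer.

Emit:
arm_command(
  rows=[3, 0, -2.5, 0, 0, 0, 1, 6, 0, -5, 0, 0, 0, 1, 9, 0, -7.5, 0, 0, 0, 1, 12, 0, -10.5, 0, 0, 0, 1, 14, 0, -12.5, 0, 0, 0, 1, 15, 0, -13.3, 0, 0, 0, 1, 15, 0, -13.3, 0, 0, 0, 1, 15, 0, -13.3, 0, 0, 0, 1],
)

```text
time: 24.1
ee_pos: [0.6326, 0.2566, 0.2303]
tcp_rot: [-90.0, 0.1, -0.1]
wrist_force: [-0.3, 0.1, 0.1]
opening: 0.0856
```

```bash
python3 loc.py .6325 .256 .04 .0055 .016 pics/w19.png
```

```text
tcp [0.6322 0.2573 0.2308] [-90.02   0.11   0.01] f [-0.8 -0.5  0.4] open 0.0851 t 24.15
888 circle [0.6346 0.2562] 19.38949966430664 z 0.0095 box [0.6343 0.2563] [0.0378 0.0387]
870 circle [0.6348 0.2568] 19.0403995513916 z 0.0095 box [0.6348 0.2569] [0.0369 0.0373]
```

View pics/w19.png

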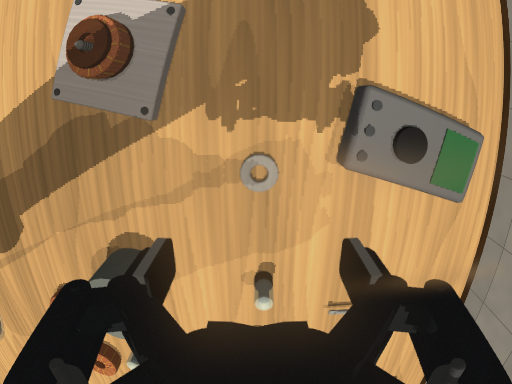

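Emit:
arm_command(
  rows=[0.25, 4, -0.05, 0, 0, 0, 0.5, 0.25, 8, -0.05, 0, 0, 0, 0.5, 0.25, 12, -0.05, 0, 0, 0, 0.5, 0.25, 14.5, -0.05, 0, 0, 0, 0.5, 0.25, 15.8, -0.05, 0, 0, 0, 0.5, 0.25, 15.8, -0.05, 0, 0, 0, 0.5, 0.25, 15.8, -0.05, 0, 0, 0, -1, 0.25, 15.8, -0.05, 0, 0, 0, -1, 0.25, 15.8, -0.05, 0, 0, 0, -1, 0.25, 15.8, -0.05, 0, 0, 0, -1, 0.25, 15.8, -0.05, 0, 0, 0, -1, 0.25, 15.8, -0.05, 0, 0, 0, -1],
  force=40,
)

```text
time: 25.15
ee_pos: [0.6363, 0.2572, 0.0772]
tcp_rot: [-89.9, -0.2, 0.0]
wrist_force: [-2.6, 1.0, 7.2]
opening: 0.0363
```

Emit:
arm_command(
  rows=[0, 0, 0, 0, 0, 0, -1, 0, -0.5, 0, 0, 0, 0, -1, 0, -2, 0, 0, 0, 0, -1, 0, -4, 0, 0, 0, 0, -1, 0, -4, 0, 0, 0, 0, -1, 0, -4, 0, 0, 0, 0, -1],
)

```text
time: 25.65
ee_pos: [0.6363, 0.2566, 0.1161]
tcp_rot: [-89.9, -0.2, -0.0]
wrist_force: [-0.2, -0.5, -1.3]
opening: 0.0358
```

```bash
python3 hov.py pics/w20.png -.078 -.05 .017
```

```text
tcp [0.6357 0.2564 0.1146] [-89.97  -0.08  -0.  ] f [-0.3  0.9 -0.9] open 0.0362 t 25.7
held n 2254 min [-0.017  -0.0169 -0.0736] max [ 0.0167  0.0169 -0.0501] zmed -0.0663125908430221 circ ((0.002783234929665923, 0.001242441008798778), 16.998653411865234)
```

View pics/w20.png

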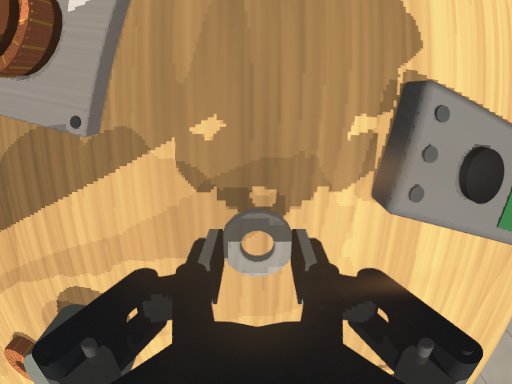

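The washer is held, at (257,243). I'm taking it to the stud.

Emit:
arm_command(
  rows=[0, -3, 0, 0, 0, 0, -1, -1, -6, 1, 0, 0, 0, -1, -3, -9, 3, 0, 0, 0, -1, -6, -11, 5.5, 0, 0, 0, -1, -9, -11.8, 8, 0, 0, 0, -1, -12, -11.8, 10.5, 0, 0, 0, -1, -14.5, -11.8, 12.5, 0, 0, 0, -1, -15.4, -11.8, 13.3, 0, 0, 0, -1, -15.4, -11.8, 13.3, 0, 0, 0, -1, -15.4, -11.8, 13.3, 0, 0, 0, -1],
)

```text
time: 26.53
ee_pos: [0.481, 0.3895, 0.2312]
tcp_rot: [-90.0, 0.0, 0.1]
wrist_force: [0.2, -0.8, -0.5]
opening: 0.0355
```

```bash
python3 hov.py pics/w21.png -.078 -.05 .017
```

```text
tcp [0.4817 0.3889 0.2312] [-90.05   0.02   0.01] f [-0.6 -0.4 -0.8] open 0.0363 t 26.5833
held n 2228 min [-0.0168 -0.0169 -0.0753] max [ 0.0168  0.0169 -0.0659] zmed -0.06782781378348758 circ ((0.022545842453837395, 0.015566365793347359), 16.996610641479492)
```

Emit:
arm_command(
  rows=[0.1, 1.5, 0, 0, 0, 0, -1, 0.1, 3, 0, 0, 0, 0, -1, 0.1, 4.5, 0, 0, 0, 0, -1, 0.1, 6, 0, 0, 0, 0, -1, 0.1, 7.5, 0, 0, 0, 0, -1, 0.1, 8.3, 0, 0, 0, 0, -1, 0.1, 8.3, 0, 0, 0, 0, -1, 0.1, 8.3, 0, 0, 0, 0, -1],
)

```text
time: 27.25
ee_pos: [0.4828, 0.3886, 0.1487]
tcp_rot: [-90.0, 0.0, -0.1]
wrist_force: [0.9, -0.2, 0.0]
opening: 0.0362
```

```bash
python3 hov.py pics/w22.png -.078 -.05 .017
```

```text
tcp [0.483  0.389  0.1495] [-89.98  -0.03  -0.05] f [-0.3  0.5 -0.6] open 0.0358 t 27.3
held n 2462 min [-0.0168 -0.0168 -0.078 ] max [ 0.0168  0.0169 -0.0667] zmed -0.06867946762426691 circ ((-0.016716783866286278, 0.03913801163434982), 16.989286422729492)
```

View pics/w22.png

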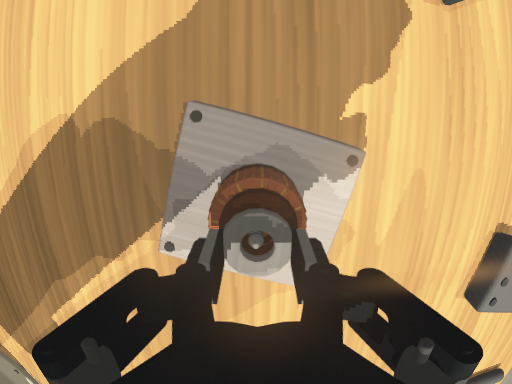

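The stud tip is central in the washer's hole at (257,240). I'm lowering it.

Emit:
arm_command(
  rows=[0, 0.2, 0, 0, 0, 0, -1, 0, 0.4, 0, 0, 0, 0, -1, 0, 0.6, 0, 0, 0, 0, -1, 0, 0.7, 0, 0, 0, 0, -1, 0, 0.7, 0, 0, 0, 0, -1],
)

```text
time: 27.72
ee_pos: [0.4825, 0.3895, 0.1432]
tcp_rot: [-89.9, -0.1, 0.0]
wrist_force: [-1.6, -1.7, 6.0]
opening: 0.0361
```

Emit:
arm_command(
  rows=[0, -0.05, 0, 0, 0, 0, 0, 0, -0.05, 0, 0, 0, 0, 1, 0, -0.05, 0, 0, 0, 0, 1, 0, -0.1, 0, 0, 0, 0, 1, 0, -0.1, 0, 0, 0, 0, 1, 0, -3, 0, 0, 0, 0, 1, 0, -7, 0, 0, 0, 0, 1, 0, -9, 0, 0, 0, 0, 1, 0, -9, 0, 0, 0, 0, 1, 0, -9, 0, 0, 0, 0, 1],
)

```text
time: 28.55
ee_pos: [0.4827, 0.3897, 0.2333]
tcp_rot: [-89.9, -0.1, 0.0]
wrist_force: [-0.8, -0.2, -1.2]
opening: 0.0852
```

```bash
python3 loc.py .482 .388 .045 .072 .0785 pics/w23.png; python3 -c "
import cv2;a=cv2.imread('pics/w23.png');cv2.imwrite('pics/w23c.png',cv2.resize(a[100:290,170:370],None,fx=3,fy=3))"
```

```text
tcp [0.4823 0.3894 0.2317] [-89.99  -0.01   0.01] f [ 0.2 -0.5 -0.9] open 0.0853 t 28.6
1439 circle [0.4829 0.389 ] 19.758621215820312 z 0.0754 box [0.4828 0.3891] [0.0377 0.0391]
1410 circle [0.483  0.3895] 19.298303604125977 z 0.0754 box [0.4828 0.3897] [0.0377 0.0379]
```

View pics/w23c.png

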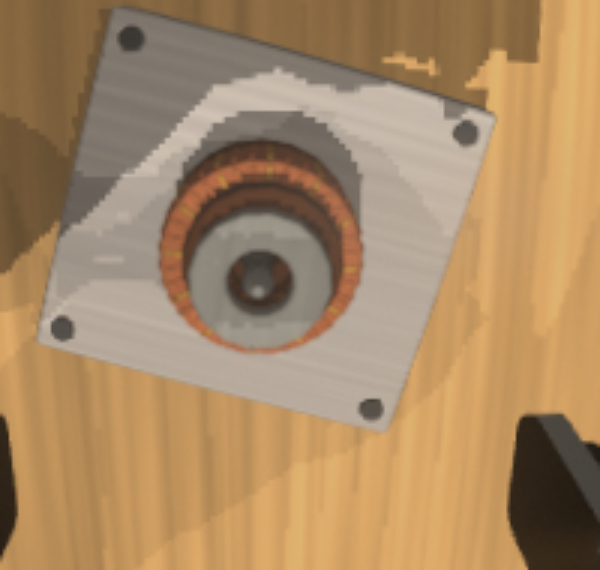

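The washer is on, flat (crop (258,280)). Now the can.

Emit:
arm_command(
  rows=[0, 0, -3, 0, 0, 0, 1, 0, 0, -7, 0, 0, 0, 1, 0, 0, -11, 0, 0, 0, 1, -0.3, 0, -15, 0, 0, 0, 1, -0.5, 0, -19, 0, 0, 0, 1, -0.6, 0, -23, 0, 0, 0, 1, -0.6, 0, -26, 0, 0, 0, 1, -0.6, 0, -27.1, 0, 0, 0, 1, -0.6, 0, -27.1, 0, 0, 0, 1, -0.6, 0, -27.1, 0, 0, 0, 1],
)

```text
time: 29.43
ee_pos: [0.4761, 0.1181, 0.2309]
tcp_rot: [-90.0, 0.1, -0.1]
wrist_force: [-0.1, 0.6, -0.2]
opening: 0.0854
```

```bash
python3 loc.py .476 .118 .06 .06 .08 pics/w24.png;python3 loc.py .476 .118 .03 .085 .1 pics/w24b.png
```

```text
tcp [0.4762 0.1188 0.231 ] [-90.     0.07  -0.01] f [ 0.7  0.2 -0.2] open 0.0849 t 29.4833
8148 circle [0.4758 0.1172] 45.32414627075195 z 0.0716 box [0.4761 0.1172] [0.0889 0.0902]
7985 circle [0.4759 0.1177] 44.82233428955078 z 0.0716 box [0.4761 0.1188] [0.0889 0.0869]
tcp [0.4762 0.1192 0.2312] [-90.     0.06   0.04] f [0.1 0.3 0.5] open 0.0853 t 29.5333
653 circle [0.4756 0.1181] 10.908523559570312 z 0.0933 box [0.4762 0.1183] [0.0205 0.0211]
639 circle [0.4758 0.1186] 10.677148818969727 z 0.0933 box [0.4762 0.1186] [0.0205 0.0205]
```

View pics/w24.png

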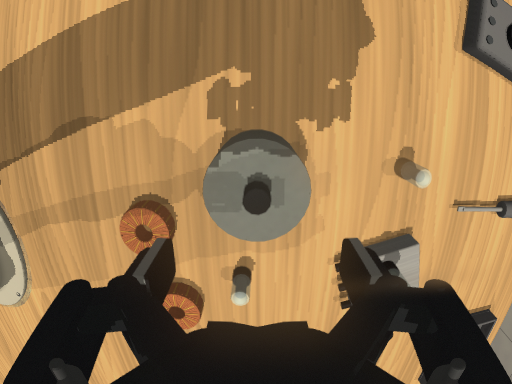

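The can's knob is at (257,198), under the tool; the valves are at (241,285) and (413,170), both clear. I'm descending to grip.

Emit:
arm_command(
  rows=[0, 2, -0.05, 0, 0, 0, 0, 0, 4, -0.05, 0, 0, 0, 0, 0, 6, -0.05, 0, 0, 0, 0, 0, 7.5, -0.05, 0, 0, 0, 0, 0, 8, -0.05, 0, 0, 0, 0, 0, 8, -0.05, 0, 0, 0, 0, 0, 8, -0.05, 0, 0, 0, -1, 0, 8, -0.05, 0, 0, 0, -1, 0, 8, -0.05, 0, 0, 0, -1, 0, 8, -0.05, 0, 0, 0, -1, 0, 8, -0.05, 0, 0, 0, -1, 0, 8, -0.05, 0, 0, 0, -1],
  force=60,
)

```text
time: 30.53
ee_pos: [0.4766, 0.1181, 0.1529]
tcp_rot: [-90.0, -0.1, 0.0]
wrist_force: [-1.4, 1.5, 5.3]
opening: 0.0192
```

Emit:
arm_command(
  rows=[0, 0, 0, 0, 0, 0, -1, 0, -0.5, 0, 0, 0, 0, -1, 0, -2, 0, 0, 0, 0, -1, 0, -5, 0, 0, 0, 0, -1, 0, -8, 0, 0, 0, 0, -1, 0, -11, 0, 0, 0, 0, -1, 0, -12, 0, 0, 0, 0, -1, 0, -12, 0, 0, 0, 0, -1, 0, -12, 0, 0, 0, 0, -1],
)

```text
time: 31.28
ee_pos: [0.4764, 0.1178, 0.2713]
tcp_rot: [-90.0, -0.0, -0.0]
wrist_force: [0.1, 0.0, -2.7]
opening: 0.0193
```

```bash
python3 hov.py pics/w25.png -.09 -.065 .06; python3 - <<'E'
from h import *
im=imaging.camera("side");cv2.imwrite("pics/s25.png",cv2.resize(im["pixels"][60:220,150:330],None,fx=4,fy=3.7))
E
```

```text
tcp [0.4761 0.1177 0.2703] [-90.03   0.1   -0.  ] f [ 1.4  0.3 -2.6] open 0.0188 t 31.3333
held n 12047 min [-0.0444 -0.0457 -0.0899] max [ 0.0455  0.0439 -0.065 ] zmed -0.08018495728292133 circ ((0.6015742421150208, -0.8160867691040039), 44.96534729003906)
```

View pics/w25.png

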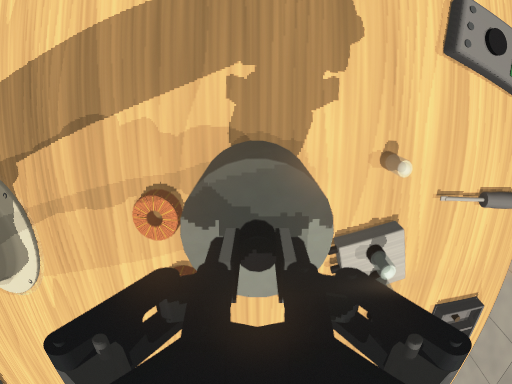

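View pics/s25.png

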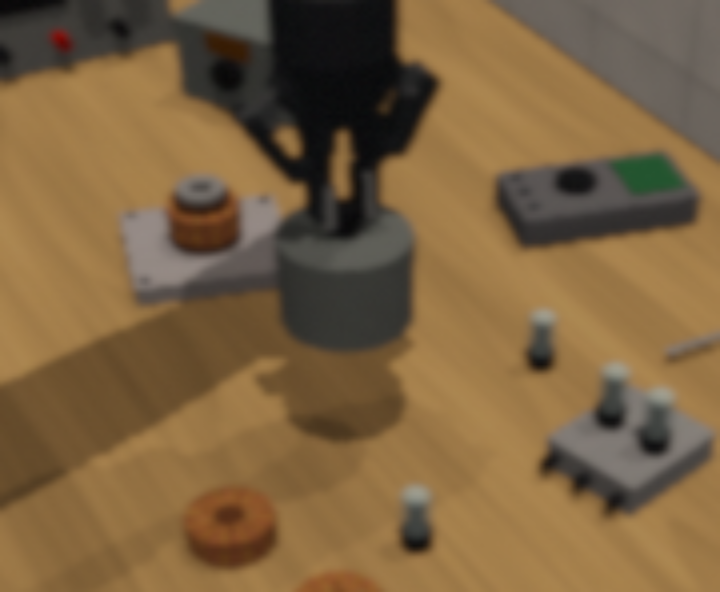

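Emit:
arm_command(
  rows=[0.1, 0, 1.5, 0, 0, 0, -1, 0.2, 0, 4, 0, 0, 0, -1, 0.3, 0, 7, 0, 0, 0, -1, 0.4, 0, 10, 0, 0, 0, -1, 0.5, 0, 13, 0, 0, 0, -1, 0.6, 0, 16, 0, 0, 0, -1, 0.6, 0, 19, 0, 0, 0, -1, 0.6, 0, 22, 0, 0, 0, -1, 0.6, 0, 24.5, 0, 0, 0, -1, 0.6, 0, 26.3, 0, 0, 0, -1, 0.6, 0, 27.1, 0, 0, 0, -1, 0.6, 0, 27.1, 0, 0, 0, -1],
)

```text
time: 32.38
ee_pos: [0.4818, 0.3899, 0.2697]
tcp_rot: [-90.1, 0.1, 0.1]
wrist_force: [0.1, -0.7, -2.5]
opening: 0.0191
```

```bash
python3 hov.py pics/w26.png -.09 -.065 .06; python3 - <<'E'
from h import *
im=imaging.camera("wrist");W=world(im,True);t=np.array(sensors.get_obs()["ee_pos"]);d=W-t
r=np.hypot(d[...,0],d[...,1]);m=(r<.042)&(r>.025)&(abs(d[...,2]+.082)<.006);p=d[m]
a=np.linalg.lstsq(np.c_[p[:,:2],np.ones(len(p))],p[:,2],rcond=None)[0];print("tilt deg",np.degrees(a[:2]),a[2],len(p))
p=W[ring(W,(.482,.388),.1,.014,.026,0)]
print("plate",cv2.minAreaRect((p[:,:2]*1000).astype(np.float32)))
E
```

```text
tcp [0.482  0.3888 0.2703] [-90.1    0.11   0.05] f [ 0.4  0.2 -1.7] open 0.0189 t 32.4333
held n 12106 min [-0.045  -0.0449 -0.09  ] max [ 0.0445  0.0448 -0.065 ] zmed -0.08173982776134243 circ ((-0.10384515672922134, -0.0923396497964859), 45.094600677490234)
tilt deg [-0.6985 -0.1734] -0.0817440970235829 7556
plate ((485.2918701171875, 397.72845458984375), (101.41187286376953, 131.03103637695312), 74.31647491455078)
```

View pics/w26.png

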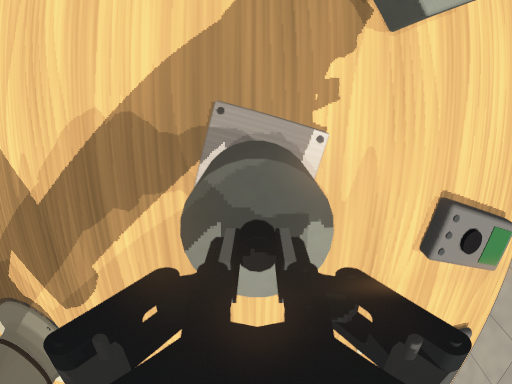

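The can is square (tilt under 1°) and centred over the stack. I'm lowering it.

Emit:
arm_command(
  rows=[0.05, 1, 0, 0, 0, 0, -1, 0.05, 2.5, 0, 0, 0, 0, -1, 0.05, 4, 0, 0, 0, 0, -1, 0.05, 5.5, 0, 0, 0, 0, -1, 0.05, 7, 0, 0, 0, 0, -1, 0.05, 8.3, 0, 0, 0, 0, -1, 0.05, 9, 0, 0, 0, 0, -1, 0.05, 9.2, 0, 0, 0, 0, -1, 0.05, 9.2, 0, 0, 0, 0, -1, 0.05, 9.2, 0, 0, 0, 0, -1],
)

```text
time: 33.32
ee_pos: [0.483, 0.3888, 0.1806]
tcp_rot: [-90.0, -0.0, -0.0]
wrist_force: [0.7, 0.3, -1.8]
opening: 0.0192
```

```bash
cat > can.py <<'E'
import sys
from h import *
im=imaging.camera("wrist");W=world(im,True);o=sensors.get_obs();t=np.array(o["ee_pos"]);cv2.imwrite(sys.argv[1],im["pixels"])
print("tcp",t,"f",np.array(o["wrist_force"]).round(1))
r=np.hypot(W[...,0]-.4825,W[...,1]-.3887);p=W[(r<.06)&(W[...,2]>.07)&(W[...,2]<.125)&(r>.016)]
zt=np.median(p[:,2]);q=p[abs(p[:,2]-zt)<.004];c=cv2.minEnclosingCircle((q[:,:2]*1000).astype(np.float32))
a=np.linalg.lstsq(np.c_[q[:,:2],np.ones(len(q))],q[:,2],rcond=None)[0];print("can top z",zt,"circ",c,"tilt",np.degrees(a[:2]))
s=W[(r<.25)&(W[...,2]>.014)&(W[...,2]<.026)]
n=ring(W,(.4825,.3887),.1,.014,.027,0);rect=cv2.minAreaRect((W[n][:,:2]*1000).astype(np.float32));print("plate",rect)
E
python3 can.py pics/w27.png
```

```text
tcp [0.4831 0.3889 0.1809] f [ 1.3 -0.6 -1.6]
can top z 0.09945924399696864 circ ((483.2705383300781, 387.8123474121094), 45.11190414428711) tilt [-0.5485 -0.1325]
plate ((482.3501281738281, 388.5306091308594), (120.32974243164062, 130.46299743652344), 74.25373840332031)
```

View pics/w27.png

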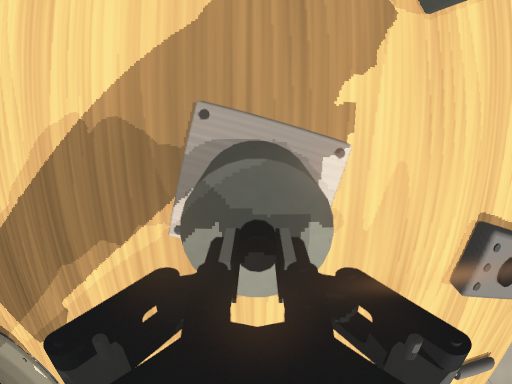

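Emit:
arm_command(
  rows=[-0.07, 0.2, 0, 0, 0, 0, -1, -0.07, 0.4, 0, 0, 0, 0, -1, -0.07, 0.6, 0, 0, 0, 0, -1, -0.07, 0.7, 0, 0, 0, 0, -1, -0.07, 0.8, 0, 0, 0, 0, -1, -0.07, 0.8, 0, 0, 0, 0, -1],
)

```text
time: 33.87
ee_pos: [0.4819, 0.389, 0.1731]
tcp_rot: [-89.9, -0.0, 0.0]
wrist_force: [-3.4, 0.1, 6.1]
opening: 0.0192
```

Contact: 6 N, and the TCP is at the expected 173 mm. I'm opening and rising.

Emit:
arm_command(
  rows=[0, 0, 0, 0, 0, 0, 0, 0, 0, 0, 0, 0, 0, 0, 0, 0, 0, 0, 0, 0, 0, 0, -0.1, 0, 0, 0, 0, 0, 0, -2, 0, 0, 0, 0, 0, 0, -5, 0, 0, 0, 0, 0.5, 0, -8, 0, 0, 0, 0, 1, 0, -11, 0, 0, 0, 0, 1, 0, -12, 0, 0, 0, 0, 1, 0, -12, 0, 0, 0, 0, 1, 0, -12, 0, 0, 0, 0, 1],
)

```text
time: 34.78
ee_pos: [0.4823, 0.3889, 0.2914]
tcp_rot: [-90.0, -0.0, 0.0]
wrist_force: [0.3, -0.0, -0.3]
opening: 0.0853
```

```bash
python3 can.py pics/w28.png; python3 - <<'E'
from h import *
im=imaging.camera("side");cv2.imwrite("pics/s28.png",cv2.resize(im["pixels"][60:240,150:350],None,fx=3.7,fy=3.3))
E
```

```text
tcp [0.482  0.3887 0.2903] f [-0.   0.8  0.2]
can top z 0.091578800962691 circ ((481.6553039550781, 388.3128662109375), 44.80268859863281) tilt [0.0262 0.099 ]
plate ((482.8085021972656, 388.766357421875), (120.21299743652344, 131.06858825683594), 74.2543716430664)
```

View pics/w28.png

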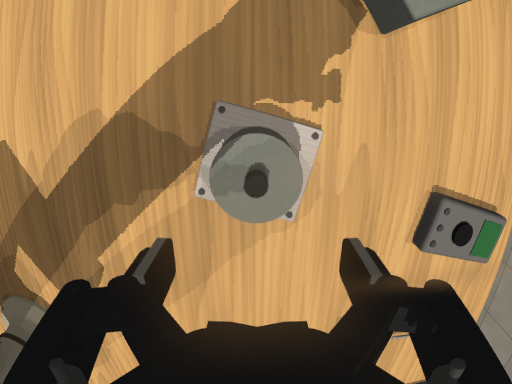

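View pics/s28.png

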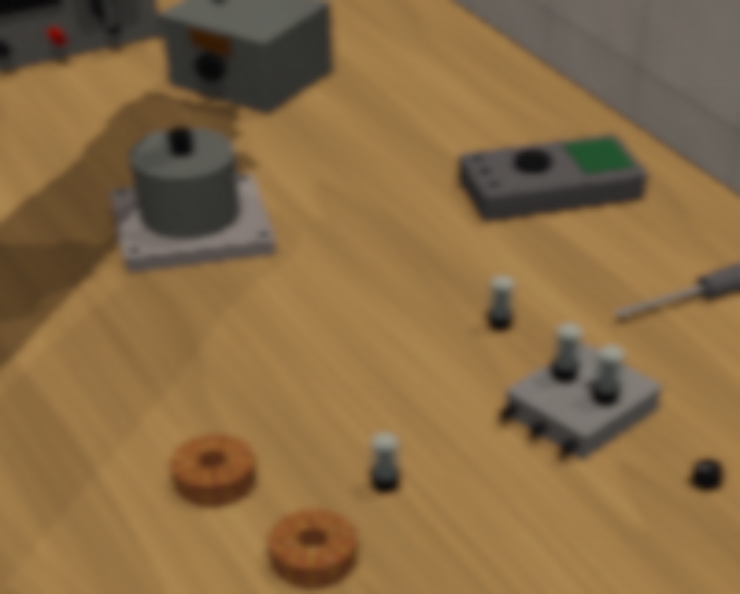

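The can stands square at (256,176), tilt 0.1°, about 1 mm off the plate's centre. Both valves are upright and in place. I'm handing it in.

```bash
python3 - <<'E'
from h import *
print(bot.job_done())
E
```

```text
the job is handed in; nothing more can be done
None
```

The stack is mounted and handed in after about 35 s of robot time. From the bottom up it is the wide ring, the toroid, the narrow ring and the washer on the stud, with the shield can over them. I took the toroid farthest to the robot's right at the start.

- **Stack:** after each release, wrist pictures showed the part lying flat with the stud through its hole. Tops read 31.5, 57.6, 67.4 and 75.4 mm against a nominal 30, 56, 66 and 74. The constant 1.5 mm is bias in the depth reading.
- **Can:** its top reads 91.6 mm against a nominal 90, with the same bias. Tilt is about 0.1°, and it sits about 1 mm off the plate's centre, which is within the calibration.
- **Bystanders and gripper:** both loose valves are upright in their places and the look-alikes were not touched. The gripper is open and clear above the can.
- **Forces:** readings at the end of each move stayed under 10 N.

One reading disagreed: the gripper showed about 3 mm less opening than the true part diameter on every part. The grasps held and the placements were confirmed by camera.

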